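Close the finished silver boxes with their own lids

ROBOT

A 6-joint arm with a two-finger parallel gripper is mounted at the origin on the work surface. World frame = base frame: x ahead of the robot, y to its left, z up, the work surface at z = 0. Lengths are in m, angles in rad, forces in N, time in s.
With the tool pointing down it reaches from about 0.25 to 0.725 m from the base axis. Payload 4 kg.
Tool frame: the origin (TCP) lies at the centre of the arm's flange, where the gripper is bolted on; the fingertips stand 173 mm ahead of it and the grasp point (between the pads) lies 155 mm ahead of it; x points along the fingers, z is the direction in which the jaws open and shut, and the axes are right-handed (so a half turn about x gives the same grasp; the last joint's range is limited). The gripper opens to 85 mm and grips with 20 to 120 N. Pads are 22 mm wide; open, the fingers measure 114 mm over their backs; the gripper's body (76 mm by 85 mm) begins 54 mm behind the grasp point. The pads swing forward as they close: fully open they stand 13 mm farther back than shut.
Start: joints at [1.339, 0.241, 0.005, 1.335, 0, 1.571], TCP at [0.115, 0.487, 0.405] pointing down, gripper open.
Joint ranges: [-2.72, 2.72], [-1.05, 1.87], [-1.09, 1.28], [-1.99, 2.15], [-1.42, 1.44], [-3.14, 3.14]. Speed limits (rad/s): [2.79, 2.79, 3.14, 3.14, 3.14, 3.14].

INTERFACE

Orientations are given as a unit quaternion [x, y, z, w].
In Python, from workcell import bot gives the robot as it stands.
- The arm moves only by the tool arm_command, never from a script. Its argument "moves" is one flat list of numbers, 7 for each row, row after row: the shift along the tool's x, y, z in m, then the turn, a rotation vector about the tool's x, y, z in rad, then the closure, from -1 (fully open) to 1 (shut). A call has 1 to 20 rows; each row shifts and turns the pose as measured when the row begins, along the tool's axes as they then stand; what a row does not reach is not made up. A row lasts 1/12 s, in which the tool goes at most 41.7 mm and 7.16 degrees, less where a joint would pass 70% of its speed; a pose out of reach is approached as far as the arm can. A call with a gripper value outside its range is refused whole. The fingers move at their own pace and stop on an object; the grip force is fixed at half the most. Time passes only in rows, so rows that do not move let the fingers close. It gives the time, the measured TCP pose, the force and the opening at its end, in the units of the state.
- bot.get_obs(): the state, without advancing time (a new reading comes with each control period).
- bot.camera(name): name is "scene" or "top" or "wrist"; returns the picture (420x560x3 uint8, red, green, blue); there is no depth.
- bot.get_calibration(name): a dict with "mtx" (3x3 intrinsics, pixels), "dist" ([k1, k2, p1, p2, k3] as OpenCV has them; the pictures are not rectified), "world_from_camera" (4x4, takes a point from camera to world coordinates); the wrist camera has in their place "mount" (4x4, takes a point from camera to tool coordinates, whose origin is the TCP and whose axes are the tool frame's). Camera axes: x right, y up, looking along -z (the intrinsics and any distortion apply to the point x, -y, -z); pixel columns grow to the right and rows downward; lengths in m; the calibration is good to about 2 mm. A picture is of the moment at which its call begins: read the wrist's pose just before it. get_calibration takes no time and is no camera call.
- bot.job_done(): hands the job in, once; it reports no verdict.
The state is a dict: "clock": time; "joint_pos": joint angles; "joint_vel": joint speeds; "tau": joint torques, N m; "eef_pos": TCP position; "tool_rot": TCP orientation; "ft_force": force on the tool from outside, world axes, zero at the start; "ft_torque": the same for the moment, N m; "grip_width": finger opening in m.
Only numpy, scipy, OpenCV 4.12 (cv2) and the standard library are available. Lean on these libraries where they do the work, as an engineer would, in place of code of your own. Each camera call takes 0.05 s, during which the arm holds its last target.

TASK

The polished silver boxes are finished and must be closed before they are put away: pick the four lids up off the bench by their knobs and put each on its own box, the small and the large round lid on the canister each fits, the square lid on the square caddy, the oblong lid on the oblong box. Each lid must sit fully home and level, the square and oblong lids in line with their boxes. Leave the boxes standing where they are, and do not move the beaker or the mallet.

Things in the scene. Friction and masses are not known exactly. Their poses are not given: they have to be found in the camera images.
- canister_small_lid: Lid of the small canister: silvery metal, round, plate 72 mm across, tapered plug below 46 mm, widening to 54 mm. Grip it by the dark wood knob standing at its centre, 20 mm across, 28 mm tall. Starts plug down on the bench. Origin: centre of the plug's underside, z up; plate 9 to 12 mm, knob 12 to 40 mm above it; fully home, 61 mm above the origin of its canister.
- canister_large_lid: Lid of the large canister: silvery metal, round, plate 102 mm across, tapered plug below 76 mm, widening to 84 mm. Grip it by the dark wood knob standing at its centre, 20 mm across, 28 mm tall. Starts plug down on the bench. Origin: centre of the plug's underside, z up; plate 9 to 12 mm, knob 12 to 40 mm above it; fully home, 71 mm above the origin of its canister.
- caddy_square_lid: Lid of the square caddy: silvery metal, square, plate 86 x 86 mm with its sides along x and y, tapered plug below 60 mm square, widening to 68 mm. Grip it by the dark wood knob standing at its centre, 20 mm across, 28 mm tall. Starts plug down on the bench. Origin: centre of the plug's underside, z up; plate 9 to 12 mm, knob 12 to 40 mm above it; fully home, 66 mm above the origin of its caddy. Any of the four ways round fits.
- box_oblong_lid: Lid of the oblong box: silvery metal, oblong, plate 78 mm along its x and 122 mm along its y, tapered plug below 52 x 96 mm, widening to 60 x 104 mm. Grip it by the dark wood knob standing at its centre, 20 mm across, 28 mm tall. Starts plug down on the bench. Origin: centre of the plug's underside, z up; plate 9 to 12 mm, knob 12 to 40 mm above it; fully home, 49 mm above the origin of its box. Either way round fits.
- canister_small: Small round open canister of silvery metal, loose, about 0.3 kg, standing on the bench: 66 mm across, 70 mm tall, wall 3 mm, mouth 60 mm. Origin at the centre of its underside, z up.
- canister_large: Large round open canister of silvery metal, loose, about 0.45 kg, standing on the bench: 96 mm across, 80 mm tall, wall 3 mm, mouth 90 mm. Origin at the centre of its underside, z up.
- caddy_square: Square open caddy of silvery metal, loose, about 0.45 kg, standing on the bench: 80 x 80 mm with its sides along x and y, 75 mm tall, wall 3 mm, mouth 74 mm square. Origin at the centre of its underside, z up.
- box_oblong: Oblong open box of silvery metal, loose, about 0.45 kg, standing on the bench: 72 mm along its x, 116 mm along its y, 58 mm tall, wall 3 mm, mouth 66 x 110 mm. Origin at the centre of its underside, z up.
- beaker: Bystander, to be left alone: a flared brass beaker, loose, 85 mm tall, 42 mm across its foot and 60 mm across its rim, no lid, standing at one side of the work. Origin at the centre of its underside.
- mallet: Bystander, to be left alone: a wooden mallet lying on the bench at one side of the work, barrel head 56 mm thick and 95 mm long along its y, handle 230 mm long towards its -x. Origin under the middle of the head.
Not all that is in view belongs to the job. Leave any pink or yellow look-alike of the canister_large_lid alone.

How it is judged:
At the end, for the whole second after the job is handed in: Each lid on its own box: centred within 6 mm, within 3 mm of its seated height, level within 0.06 rad, square and oblong lids within 0.12 rad of their boxes; boxes upright, less than 30 mm from where they began, all at rest; beaker and mallet moved less than 20 mm (horizontal distance between canister_small_lid and canister_small below 0.006 m and z of canister_small_lid in the frame of canister_small between 0.058 and 0.064 m and angle between each of canister_small_lid, canister_small, canister_large_lid, canister_large, caddy_square_lid, caddy_square, box_oblong_lid, box_oblong's own z axis and vertical below 0.06 rad and distance of each of canister_small, canister_large, caddy_square, box_oblong from where it was at the start of the episode below 0.03 m and linear speed of each of canister_small_lid, canister_small, canister_large_lid, canister_large, caddy_square_lid, caddy_square, box_oblong_lid, box_oblong below 0.02 m/s and horizontal distance between canister_large_lid and canister_large below 0.006 m and z of canister_large_lid in the frame of canister_large between 0.068 and 0.074 m and horizontal distance between caddy_square_lid and caddy_square below 0.006 m and z of caddy_square_lid in the frame of caddy_square between 0.063 and 0.069 m and (angle between the x axis of caddy_square_lid and the x axis of caddy_square, either way round below 0.12 rad or angle between the x axis of caddy_square_lid and the y axis of caddy_square, either way round below 0.12 rad) and horizontal distance between box_oblong_lid and box_oblong below 0.006 m and z of box_oblong_lid in the frame of box_oblong between 0.046 and 0.052 m and angle between the x axis of box_oblong_lid and the x axis of box_oblong, either way round below 0.12 rad and distance of each of beaker, mallet from where it was at the start of the episode below 0.02 m); the robot touches nothing.
It fails at once if a box is knocked over or pushed more than 30 mm from its place (distance of any of canister_small, canister_large, caddy_square, box_oblong from where it was at the start of the episode above 0.03 m or angle between any of canister_small, canister_large, caddy_square, box_oblong's own z axis and vertical above 0.35 rad).
It fails at once if the beaker is moved more than 20 mm (distance of beaker from where it was at the start of the episode above 0.02 m).
It fails at once if the mallet is moved more than 20 mm (distance of mallet from where it was at the start of the episode above 0.02 m).
It also fails if it takes over 102 s, if anything falls off the work surface, if the arm or the gripper's body presses on something with over 40 N, if the wrist force passes 120 N, or if a joint passes its speed limit or range.

## Working session

There is one attempt and no reset: what is moved stays moved. The work goes in short steps, Python scripts to look and compute and a tool call to move; the robot and the scene stay as the last step left them, time stands still between calls to the robot, and variables do not carry over. Pictures are saved under pics/ and viewed, and the job is handed in when it is done.

Besides the shell and the picture viewer there is one more tool, called after "Request:" in YAML: its name, and indented under it one key for each argument. arm_command: Moves the arm, as the interface text tells. Its arguments: {"type":"object","properties":{"moves":{"type":"array"}},"required":["moves"]}

```bash
ls; mkdir -p pics
python3 - <<'E'
from workcell import bot
import cv2,numpy as np
np.set_printoptions(precision=4,suppress=True)
print(bot.get_obs())
for n in("scene","top","wrist"):
    c=bot.get_calibration(n)
    for k in c: print(n,k,np.array(c[k]).tolist())
for n in("scene","top"):
    cv2.imwrite(f"pics/{n}0.png",bot.camera(n)[:,:,::-1])
E
```

```text
pics
{'clock': 0.0, 'joint_pos': array([ 1.339 ,  0.2414,  0.0037,  1.3352, -0.    ,  1.5708]), 'joint_vel': array([ 0.0015, -0.0008,  0.0009,  0.0002, -0.0007,  0.0001]), 'tau': array([  0.0003, -37.232 ,  25.2407,   0.017 ,   0.0001,  -0.    ]), 'eef_pos': array([0.1148, 0.4864, 0.4038]), 'tool_rot': array([-0.4393,  0.555 ,  0.4384,  0.5539]), 'ft_force': array([ 0.0502, -0.034 ,  0.1756]), 'ft_torque': array([ 0.038 , -0.0103,  0.0061]), 'grip_width': 0.08536651579842089}
scene mtx [[406.94485288791543, 0.0, 278.8453584338799], [0.0, 406.94485288791543, 206.3903957308678], [0.0, 0.0, 1.0]]
scene dist [-0.08659759999940714, 0.0, 0.0, 0.0, 0.0]
scene world_from_camera [[-0.6675842832109325, -0.5573466717336328, 0.4936556616885776, 1.0159471621645308], [0.7445230167824474, -0.496096105745076, 0.4467372061354795, 0.5116694881892848], [-0.004086843636479328, 0.6657727400337238, 0.7461433885903422, 0.9399191287057282], [0.0, 0.0, 0.0, 1.0]]
top mtx [[403.3372094558841, 0.0, 285.3495612308766], [0.0, 403.3372094558841, 213.03261545429194], [0.0, 0.0, 1.0]]
top dist [-0.09140752158280446, 0.0, 0.0, 0.0, 0.0]
top world_from_camera [[-0.023719783383193443, 0.9955250038254969, -0.091473158000031, 0.3255935484890917], [-0.9996057949984276, -0.02499239650563585, -0.012791978833106645, 0.0029552771584348916], [-0.015020868211123634, 0.09113367585667405, 0.9957253771211391, 1.1682582017610104], [0.0, 0.0, 0.0, 1.0]]
wrist mtx [[297.9898263065675, 0.0, 284.67473236240517], [0.0, 297.9898263065675, 207.93901419840498], [0.0, 0.0, 1.0]]
wrist dist [-0.062174861406390336, 0.0, 0.0, 0.0, 0.0]
wrist mount [[-0.00022866183774750067, 0.32755072186903916, -0.9448335685806439, 0.03172766487924039], [-8.384599470455169e-05, 0.944833583680452, 0.3275507473955796, 0.08526055391358282], [0.9999999703418058, 0.00015411886624276384, -0.000188583567518661, 0.0004606942996338015], [0.0, 0.0, 0.0, 1.0]]
```

View pics/top0.png

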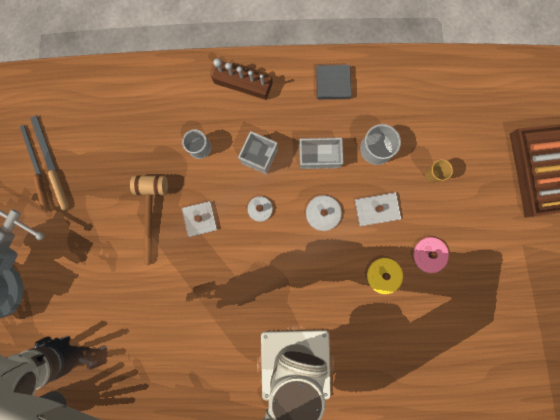

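View pics/scene0.png

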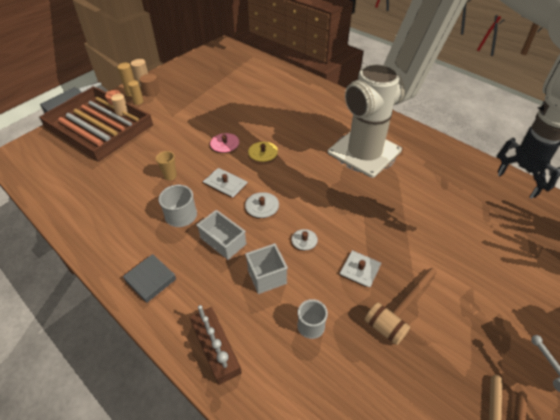

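Run:
```python
import cv2
im=cv2.imread("pics/top0.png")
def crop(x0,x1,y0,y1,s,n):
    c=cv2.resize(im[y0:y1,x0:x1],None,fx=s,fy=s,interpolation=cv2.INTER_CUBIC); 
    for i in range(x0,x1,10):
        cv2.line(c,((i-x0)*s,0),((i-x0)*s,4 if i%50 else 12),(0,255,255),1)
        if i%20==0: cv2.putText(c,str(i),((i-x0)*s,22),0,.35,(0,255,255),1)
    for j in range(y0,y1,10):
        cv2.line(c,(0,(j-y0)*s),(6,(j-y0)*s),(0,255,255),1)
        if j%20==0: cv2.putText(c,str(j),(8,(j-y0)*s+4),0,.35,(0,255,255),1)
    cv2.imwrite(f"pics/{n}.png",c)
crop(170,300,120,240,5,"cl"); crop(290,420,120,240,5,"cr")
```

```text
(no output)
```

View pics/cl.png

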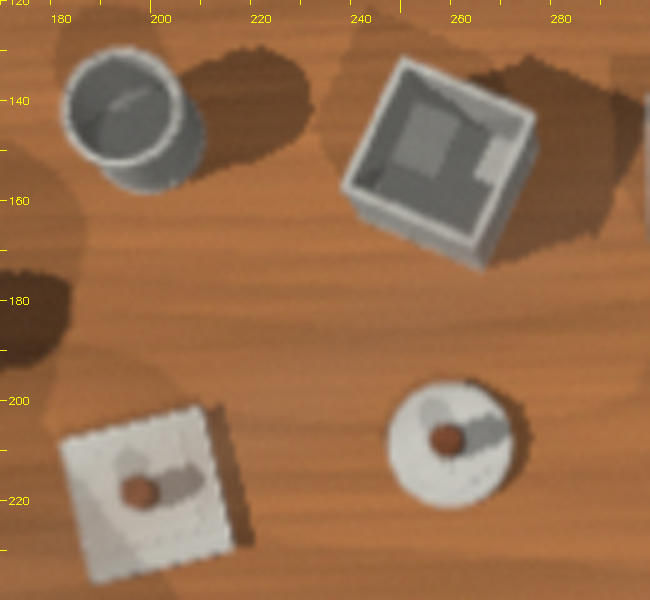

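View pics/cr.png

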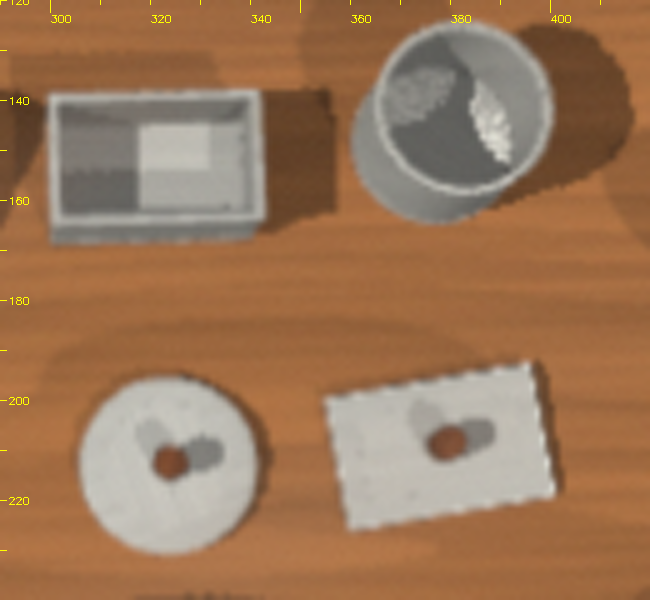

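```bash
cat > h.py <<'E'
from workcell import bot
import cv2,numpy as np
from scipy.spatial.transform import Rotation as R
np.set_printoptions(precision=4,suppress=True)
def cal(n,obs=None):
    c=bot.get_calibration(n)
    K=np.array(c["mtx"]);d=np.array(c["dist"],float)
    if n=="wrist":
        T=np.eye(4);T[:3,:3]=R.from_quat(obs["tool_rot"]).as_matrix();T[:3,3]=obs["eef_pos"]
        W=T@np.array(c["mount"])
    else: W=np.array(c["world_from_camera"])
    return K,d,W
def p2w(C,px,z):
    K,d,W=C
    q=cv2.undistortPoints(np.array([[px]],float),K,d)[0,0]
    r=W[:3,:3]@np.array([q[0],-q[1],-1.]);o=W[:3,3]
    return o+r*(z-o[2])/r[2]
def w2p(C,P):
    K,d,W=C
    p=W[:3,:3].T@(np.array(P,float)-W[:3,3]); p=p*[1,-1,-1]
    return cv2.projectPoints(p.reshape(1,1,3),np.zeros(3),np.zeros(3),K,d)[0].ravel()
E
python3 - <<'E'
from h import *
C=cal("top")
def L(u,v):return (170+(u-2)/5,120+(v-2)/5)
def Rr(u,v):return (290+(u-2)/5,120+(v-2)/5)
def rnd(n,f,x0,x1,y0,y1,z):
    a=p2w(C,f(x0,(y0+y1)/2),z);b=p2w(C,f(x1,(y0+y1)/2),z);c=p2w(C,f((x0+x1)/2,y0),z);d=p2w(C,f((x0+x1)/2,y1),z)
    print(n,(a+b+c+d)[:2]/4,"dia",np.linalg.norm(a-b),np.linalg.norm(c-d))
def rect(n,f,cs,z):
    P=np.array([p2w(C,f(*c),z)[:2] for c in cs]);e=np.roll(P,-1,0)-P
    print(n,P.mean(0),"sides",np.linalg.norm(e,axis=1),"edge ang",[round(float(np.degrees(np.arctan2(v[1],v[0]))),1) for v in e])
rnd("small can",L,62,184,47,167,.07)
rect("caddy",L,[(403,57),(537,115),(474,246),(342,187)],.075)
rect("sq lid",L,[(60,440),(202,405),(234,548),(94,583)],.012)
rnd("small lid",L,387,512,381,508,.012)
rect("obl box",Rr,[(48,94),(260,89),(265,219),(50,224)],.058)
rnd("large can",Rr,375,553,20,193,.08)
rnd("large lid",Rr,78,258,375,554,.012)
rect("obl lid",Rr,[(324,398),(532,362),(555,495),(349,530)],.012)
for n,f,c in[("sq",L,(140,491)),("sm",L,(447,439)),("lg",Rr,(169,462)),("ob",Rr,(446,443))]:print("knob",n,p2w(C,f(*c),.038)[:2])
o=bot.get_obs();print(R.from_quat(o["tool_rot"]).as_matrix())
E
```

```text
small can [0.6363 0.2685] dia 0.06954809414459127 0.06936173138706594
caddy [0.604  0.0904] sides [0.0821 0.0815 0.0808 0.081 ] edge ang [-115.6, 153.6, 64.1, -25.5]
sq lid [0.4226 0.2681] sides [0.0856 0.0855 0.0839 0.086 ] edge ang [-77.7, -167.8, 102.7, 13.4]
small lid [0.4469 0.0921] dia 0.07228681732723476 0.0736954010305129
obl box [ 0.6005 -0.0864] sides [0.1197 0.0748 0.1204 0.0747] edge ang [-90.0, 179.8, 89.9, -0.7]
large can [ 0.6194 -0.2565] dia 0.09931408696421008 0.09844113135499866
large lid [ 0.4307 -0.0912] dia 0.1036462990576563 0.10348525200225975
obl lid [ 0.4374 -0.2489] sides [0.1234 0.0783 0.1215 0.0775] edge ang [-81.6, -173.0, 98.1, 8.5]
knob sq [0.4221 0.2663]
knob sm [0.4472 0.0914]
knob lg [ 0.4297 -0.0896]
knob ob [ 0.4365 -0.2465]
[[-0.0004 -0.9733  0.2297]
 [-0.0018  0.2297  0.9733]
 [-1.      0.     -0.0018]]
```

Request:
arm_command:
  moves: [0, 0, 0, -0.116, 0, 0, -1, 0, 0, 0, -0.116, 0, 0, -1, 0.008, -0.03, -0.022, 0, 0, 0, -1, 0.008, -0.03, -0.022, 0, 0, 0, -1, 0.008, -0.03, -0.022, 0, 0, 0, -1, 0.008, -0.03, -0.022, 0, 0, 0, -1, 0.008, -0.03, -0.022, 0, 0, 0, -1, 0.008, -0.03, -0.022, 0, 0, 0, -1, 0.008, -0.03, -0.022, 0, 0, 0, -1, 0.008, -0.03, -0.022, 0, 0, 0, -1, 0.008, -0.03, -0.022, 0, 0, 0, -1, 0.008, -0.03, -0.022, 0, 0, 0, -1, 0, 0, 0, 0, 0, 0, -1]

```text
clock: 1.18
eef_pos: [0.4278, 0.2629, 0.3148]
tool_rot: [0.506, -0.497, -0.506, -0.491]
ft_force: [0.3, 0.8, -0.6]
grip_width: 0.0853
```

Tracks well. Now a picture from the wrist, and a status helper.

```bash
cat >> h.py <<'E'
def need(x,y,z,yaw,obs=None):
    o=obs or bot.get_obs(); M=R.from_quat(o["tool_rot"]).as_matrix()
    # desired rotation: tool x=-Z, tool z = heading yaw
    zt=np.array([np.cos(np.radians(yaw)),np.sin(np.radians(yaw)),0]);xt=np.array([0,0,-1.]);D=np.stack([xt,np.cross(zt,xt),zt],1)
    d=np.array([x,y,z])-o["eef_pos"]
    rv=R.from_matrix(M.T@D).as_rotvec()
    print("clk %.2f"%o["clock"],"pos",o["eef_pos"],"F",o["ft_force"],"grip %.4f"%o["grip_width"])
    print("tool shift now-axes",M.T@d,"final-axes",D.T@d,"rotvec",rv)
E
python3 - <<'E'
from h import *
need(.4225,.267,.19,90)
o=bot.get_obs();im=bot.camera("wrist")[:,:,::-1].copy()
C=cal("wrist",o)
for P in[(.4225,.267,.04),(.4225,.267,.012)]:print(w2p(C,P))
cv2.imwrite("pics/w1.png",im)
E
```

```text
clk 1.18 pos [0.4278 0.2629 0.3148] F [ 0.3069  0.8389 -0.6203] grip 0.0853
tool shift now-axes [0.1248 0.0046 0.0049] final-axes [0.1248 0.0053 0.0041] rotvec [ 0.0237 -0.0056 -0.0051]
[290.5626 204.6696]
[290.1614 195.456 ]
```

View pics/w1.png

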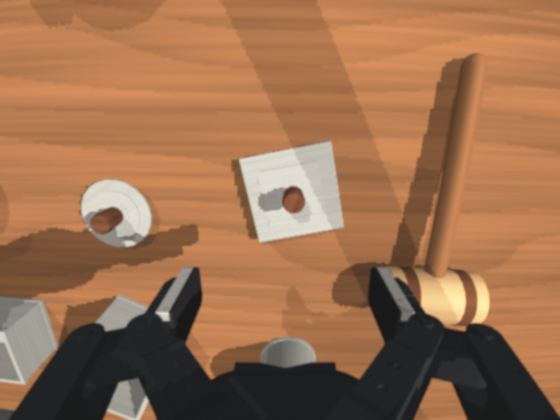

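Run:
```python
from h import *
o=bot.get_obs();C=cal("wrist",o); print(o["joint_vel"],o["eef_pos"])
P=np.array([p2w(C,c,.012)[:2] for c in[(239,158),(331,141),(344,227),(260,243)]]);e=np.roll(P,-1,0)-P
print(P.mean(0),np.linalg.norm(e,axis=1),np.degrees(np.arctan2(e[:,1],e[:,0])))
print(p2w(C,(293,197),.04),p2w(C,(293,200),.038))
im=cv2.imread("pics/w1.png")[120:260,200:380];cv2.imwrite("pics/w1c.png",cv2.resize(im,None,fx=4,fy=4,interpolation=2))
```

```text
[ 0.0702 -0.0295 -0.0148  0.0246  0.0285  0.0293] [0.4261 0.264  0.3152]
[0.419  0.2716] [0.0849 0.0851 0.0852 0.0871] [ 101.872    12.8899  -76.7371 -167.3234]
[0.4133 0.2703 0.04  ] [0.4166 0.2704 0.038 ]
```

View pics/w1c.png

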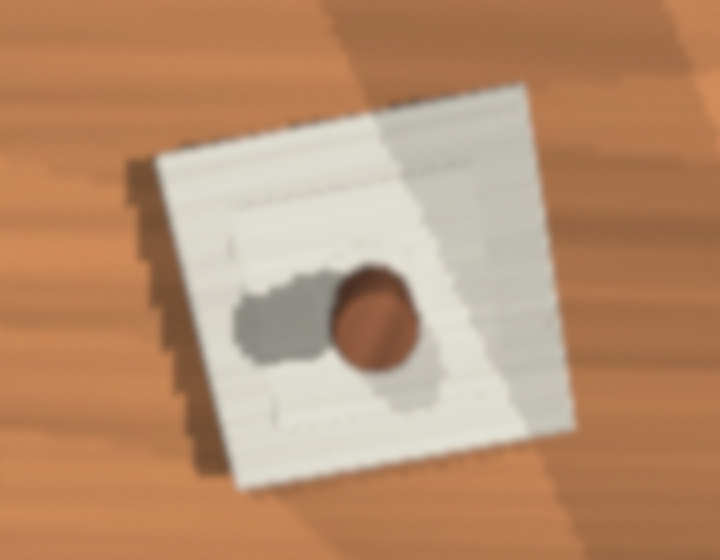

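Request:
arm_command:
  moves: [0.02, 0.002, 0.003, 0.024, -0.005, -0.005, -1, 0.03, 0.002, 0.002, 0, 0, 0, -1, 0.01, 0, 0, 0, 0, 0, -1, 0, 0, 0, 0, 0, 0, -1, 0, 0, 0, 0, 0, 0, -1]

```text
clock: 1.65
eef_pos: [0.42, 0.27, 0.2534]
tool_rot: [-0.498, 0.501, 0.501, 0.5]
ft_force: [0.1, 1.2, -0.1]
grip_width: 0.0853
```

Run:
```python
from h import *
need(.4213,.2695,.19,90)
o=bot.get_obs();im=bot.camera("wrist")[:,:,::-1].copy()
C=cal("wrist",o);print(o["joint_vel"])
im=im[60:300,130:430];cv2.imwrite("pics/w2c.png",cv2.resize(im,None,fx=2.5,fy=2.5,interpolation=2))
```

```text
clk 1.65 pos [0.42   0.27   0.2534] F [ 0.0986  1.1653 -0.1363] grip 0.0853
tool shift now-axes [ 0.0634 -0.0015 -0.0006] final-axes [ 0.0634 -0.0013 -0.0005] rotvec [-0.0012  0.0019 -0.0044]
[ 0.0187  0.005  -0.0138 -0.0032  0.0041  0.0062]
```

View pics/w2c.png

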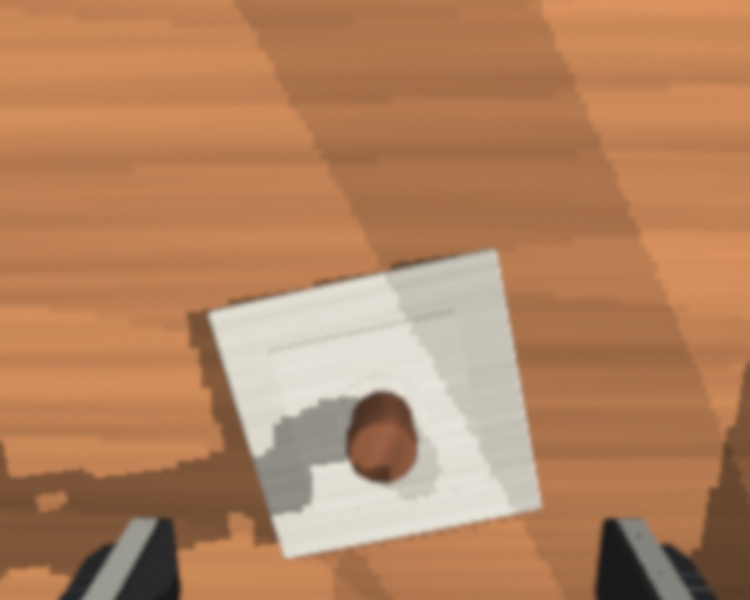

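Run:
```python
from h import *
o=bot.get_obs();C=cal("wrist",o)
f=lambda u,v:(130+(u-.75)/2.5,60+(v-.75)/2.5)
P=np.array([p2w(C,f(*c),.012)[:2] for c in[(208,311),(497,248),(542,508),(287,558)]]);e=np.roll(P,-1,0)-P
print(P.mean(0),np.linalg.norm(e,axis=1),np.degrees(np.arctan2(e[:,1],e[:,0])))
print(p2w(C,f(382,450),.04))
```

```text
[0.4209 0.27  ] [0.0853 0.0853 0.0845 0.0856] [ 102.3182   12.4392  -77.4766 -167.0155]
[0.4198 0.2697 0.04  ]
```

Request:
arm_command:
  moves: [0.022, -0.0005, 0, 0, 0, 0, -1, 0.022, 0, 0, 0, 0, 0, -1, 0.016, 0, 0, 0, 0, 0, -1, 0.003, 0, 0, 0, 0, 0, -1, 0, 0, 0, 0, 0, 0, 1, 0, 0, 0, 0, 0, 0, 1, 0, 0, 0, 0, 0, 0, 1, 0, 0, 0, 0, 0, 0, 1, 0, 0, 0, 0, 0, 0, 1, 0, 0, 0, 0, 0, 0, 1, 0, 0, 0, 0, 0, 0, 1, 0, 0, 0, 0, 0, 0, 1]

```text
clock: 2.7
eef_pos: [0.4234, 0.2763, 0.202]
tool_rot: [-0.501, 0.492, 0.501, 0.506]
ft_force: [0.3, -0.7, -1.8]
grip_width: 0.0171
```

Run:
```python
from h import *
need(.4207,.27,.19,90)
o=bot.get_obs();print(o["joint_vel"],o["ft_torque"])
cv2.imwrite("pics/w3.png",bot.camera("wrist")[:,:,::-1])
need(.4207,.27,.19,90)
```

```text
clk 2.70 pos [0.4234 0.2763 0.202 ] F [ 0.2933 -0.712  -1.7796] grip 0.0171
tool shift now-axes [ 0.0119  0.0029 -0.0065] final-axes [ 0.012   0.0027 -0.0063] rotvec [0.0046 0.0147 0.0145]
[-0.0013 -0.0034  0.0002 -0.0015  0.0007 -0.001 ] [-0.028  -0.0064 -0.0267]
clk 2.75 pos [0.4234 0.2763 0.202 ] F [ 0.0782 -0.6507 -2.3349] grip 0.0172
tool shift now-axes [ 0.0118  0.0029 -0.0064] final-axes [ 0.012   0.0027 -0.0063] rotvec [0.0046 0.0145 0.0144]
```

View pics/w3.png

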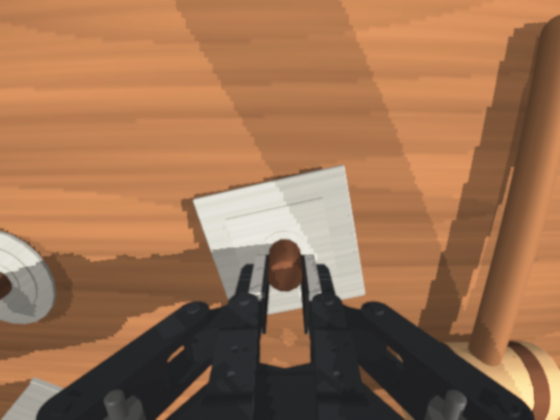

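Run:
```python
from h import *
o=bot.get_obs();C=cal("wrist",o);M=R.from_quat(o["tool_rot"]).as_matrix()
for x in(.155,.173):
  for y in (-.011,0,.011):
    for z in(-.0086,.0086): print(x,y,z,w2p(C,o["eef_pos"]+M@[x,y,z]))
P=np.array([p2w(C,c,.012)[:2] for c in[(194,199),(345,166),(366,294)]]);print(P,(P[0]+P[2])/2)
im=cv2.imread("pics/w3.png")[220:340,200:370];cv2.imwrite("pics/w3c.png",cv2.resize(im,None,fx=4,fy=4,interpolation=2))
```

```text
0.155 -0.011 -0.0086 [266.308  308.8075]
0.155 -0.011 0.0086 [300.6892 308.8017]
0.155 0 -0.0086 [265.8011 290.2337]
0.155 0 0.0086 [301.1269 290.2275]
0.155 0.011 -0.0086 [265.2764 270.5758]
0.155 0.011 0.0086 [301.5799 270.569 ]
0.173 -0.011 -0.0086 [268.143  288.0571]
0.173 -0.011 0.0086 [299.0649 288.0511]
0.173 0 -0.0086 [267.7422 270.8549]
0.173 0 0.0086 [299.4099 270.8485]
0.173 0.011 -0.0086 [267.3295 252.7816]
0.173 0.011 0.0086 [299.7651 252.7749]
[[0.3904 0.2291]
 [0.3718 0.3118]
 [0.454  0.3315]] [0.4222 0.2803]
```

View pics/w3c.png

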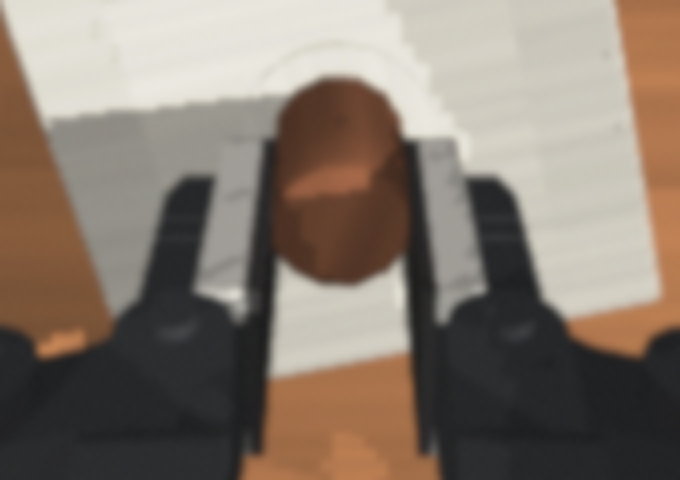

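Request:
arm_command:
  moves: [0, 0, 0, 0, 0, 0, -1, 0, 0, 0, 0, 0, 0, -1, 0, 0, 0, 0, 0, 0, -1, 0, 0, 0, 0, 0, 0, -1, 0, 0, 0, 0, 0, 0, -1]

```text
clock: 3.17
eef_pos: [0.4237, 0.2764, 0.2021]
tool_rot: [-0.501, 0.491, 0.501, 0.506]
ft_force: [0.3, 0.4, -0.1]
grip_width: 0.0765
```

Run:
```python
from h import *
need(.4207,.276,.19,90)
o=bot.get_obs();C=cal("wrist",o)
im=bot.camera("wrist")[:,:,::-1]
im=im[120:360,130:430];cv2.imwrite("pics/w4c.png",cv2.resize(im,None,fx=2.5,fy=2.5,interpolation=2))
need(.4207,.276,.19,90)
```

```text
clk 3.17 pos [0.4237 0.2764 0.2021] F [ 0.3179  0.3668 -0.1031] grip 0.0765
tool shift now-axes [ 0.012   0.0031 -0.0006] final-axes [ 0.0121  0.003  -0.0004] rotvec [0.0044 0.0152 0.0147]
clk 3.22 pos [0.4237 0.2765 0.2021] F [-0.6364 -0.8367 -0.4933] grip 0.0828
tool shift now-axes [ 0.012   0.0032 -0.0006] final-axes [ 0.0121  0.003  -0.0005] rotvec [0.0044 0.0152 0.0148]
```

View pics/w4c.png

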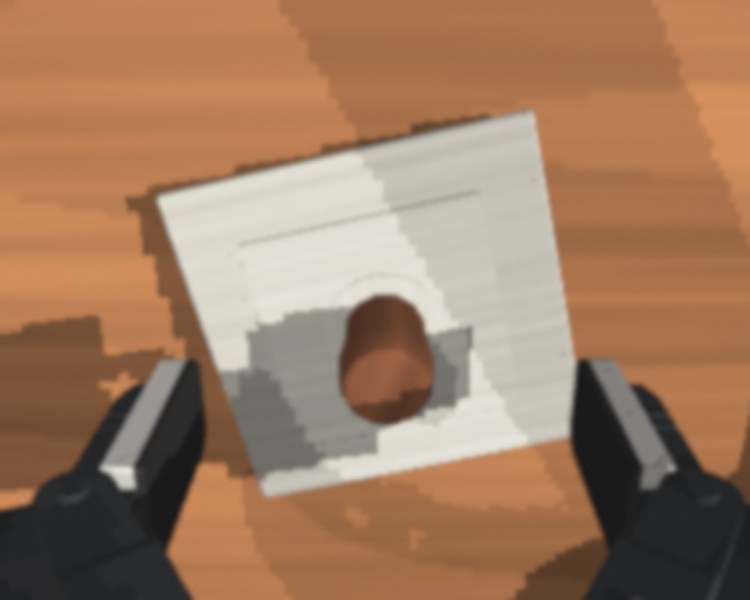

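Run:
```python
from h import *
o=bot.get_obs();C=cal("wrist",o)
f=lambda u,v:(130+(u-.75)/2.5,120+(v-.75)/2.5)
P=np.array([p2w(C,f(*c),.012)[:2] for c in[(156,197),(534,111),(577,435),(265,496)]]);e=np.roll(P,-1,0)-P
print(P.mean(0),np.linalg.norm(e,axis=1),np.degrees(np.arctan2(e[:,1],e[:,0])))
print(p2w(C,f(386,385),.04))
```

```text
[0.4221 0.279 ] [0.085  0.0848 0.0823 0.0846] [ 103.1472   11.6824  -77.0155 -166.5054]
[0.4211 0.2792 0.04  ]
```

Request:
arm_command:
  moves: [-0.01, 0.0022, 0.0015, 0.004, 0.015, 0.015, 0.3, 0, 0, 0, 0, 0, 0, 0.3, 0, 0, 0, 0, 0, 0, 0.3, 0, 0, 0, 0, 0, 0, 0.3, 0, 0, 0, 0, 0, 0, 0.3]

```text
clock: 3.63
eef_pos: [0.4213, 0.2777, 0.2115]
tool_rot: [-0.5, 0.5, 0.5, 0.5]
ft_force: [-0.1, 0.7, 0.4]
grip_width: 0.03
```

Run:
```python
from h import *
need(.4215,.278,.19,90)
o=bot.get_obs();C=cal("wrist",o)
im=bot.camera("wrist")[:,:,::-1]
im=im[120:360,130:430];cv2.imwrite("pics/w5c.png",cv2.resize(im,None,fx=2.5,fy=2.5,interpolation=2))
need(.4215,.278,.19,90)
```

```text
clk 3.63 pos [0.4213 0.2777 0.2115] F [-0.0531  0.7264  0.4085] grip 0.0300
tool shift now-axes [ 0.0215 -0.0002  0.0003] final-axes [ 0.0215 -0.0002  0.0003] rotvec [ 0.0005  0.0001 -0.0001]
clk 3.68 pos [0.4213 0.2777 0.2114] F [ 0.2461 -0.3622  0.3821] grip 0.0297
tool shift now-axes [ 0.0214 -0.0002  0.0003] final-axes [ 0.0214 -0.0002  0.0003] rotvec [ 0.0004  0.     -0.0003]
```

View pics/w5c.png

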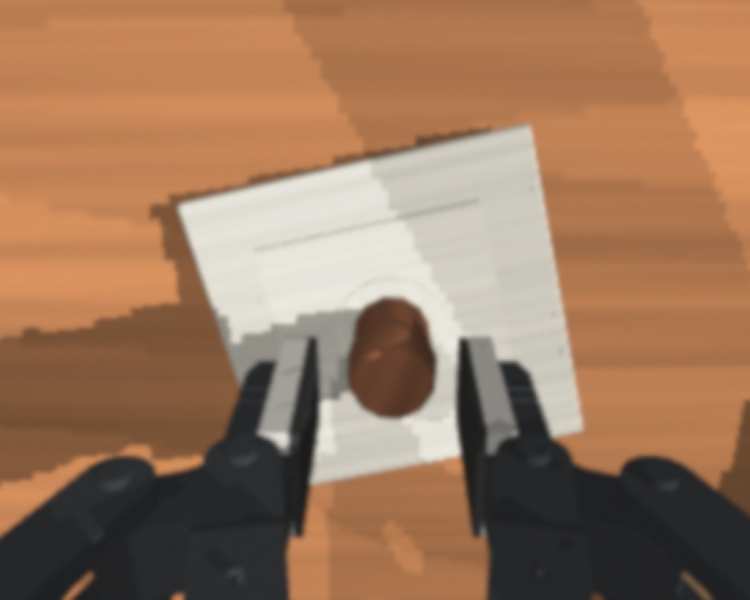

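Request:
arm_command:
  moves: [0.008, 0, 0, 0, 0, 0, 0.3, 0.007, 0, 0, 0, 0, 0, 0.3, 0.006, 0, 0, 0, 0, 0, 0.3, 0, 0, 0, 0, 0, 0, 0.3]

```text
clock: 4.02
eef_pos: [0.4211, 0.2773, 0.1877]
tool_rot: [-0.5, 0.5, 0.5, 0.5]
ft_force: [0.1, -0.4, -0.1]
grip_width: 0.0299
```

Request:
arm_command:
  moves: [-0.002, 0, 0, 0, 0, 0, 0.4, 0, 0, 0, 0, 0, 0, 0.5, 0, 0, 0, 0, 0, 0, 0.8, 0, 0, 0, 0, 0, 0, 1, 0, 0, 0, 0, 0, 0, 1]

```text
clock: 4.43
eef_pos: [0.4207, 0.2771, 0.1887]
tool_rot: [-0.5, 0.501, 0.5, 0.499]
ft_force: [0.4, -0.9, -1.0]
grip_width: 0.0179
```

Request:
arm_command:
  moves: [-0.02, 0, 0, 0, 0, 0, 1, -0.035, 0, 0, 0, 0, 0, 1, -0.035, 0, 0, 0, 0, 0, 1, -0.035, 0, 0, 0, 0, 0, 1, 0, -0.026, -0.026, 0, 0, 0, 1, 0, -0.026, -0.026, 0, 0, 0, 1, 0, -0.026, -0.026, 0, 0, 0, 1, 0, -0.026, -0.026, 0, 0, 0, 1, 0, -0.025, -0.026, 0, 0, 0, 1, 0, -0.025, -0.026, 0, 0, 0, 1, 0, -0.02, -0.02, 0, 0, 0, 1, 0, 0, 0, 0.112, 0, 0, 1, 0, 0, 0, 0.112, 0, 0, 1, 0, 0, 0, 0.112, 0, 0, 1, 0, 0, 0, 0.112, 0, 0, 1, 0, 0, 0, 0.112, 0, 0, 1, 0, 0, 0, 0.112, 0, 0, 1, 0, 0, 0, 0, 0, 0, 1]

```text
clock: 5.93
eef_pos: [0.6024, 0.0903, 0.3154]
tool_rot: [-0.299, 0.645, 0.296, 0.638]
ft_force: [0.9, 1.0, -1.5]
grip_width: 0.0178
```

Run:
```python
from h import *
need(.6022,.093,.32,51.6)
o=bot.get_obs()
cv2.imwrite("pics/w6.png",bot.camera("wrist")[:,:,::-1])
cv2.imwrite("pics/t6.png",bot.camera("top")[:,:,::-1])
need(.6022,.093,.32,51.6)
```

```text
clk 5.93 pos [0.6024 0.0903 0.3154] F [ 0.9448  1.0037 -1.5371] grip 0.0178
tool shift now-axes [-0.0046  0.0019  0.0019] final-axes [-0.0046  0.0018  0.002 ] rotvec [-0.0319 -0.0106 -0.0008]
clk 6.03 pos [0.6023 0.0904 0.3155] F [-0.775   0.3    -0.8873] grip 0.0181
tool shift now-axes [-0.0045  0.0018  0.0018] final-axes [-0.0045  0.0017  0.0019] rotvec [-0.0269 -0.0105 -0.001 ]
```

View pics/w6.png

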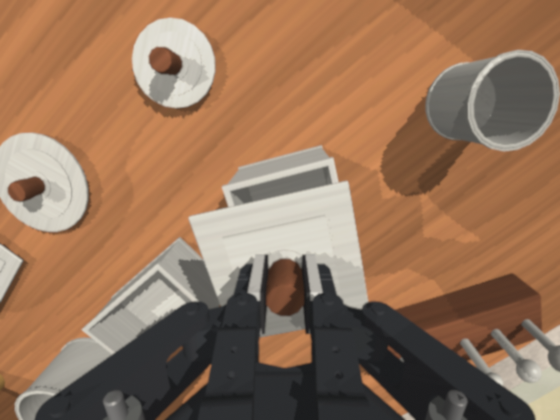

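View pics/t6.png

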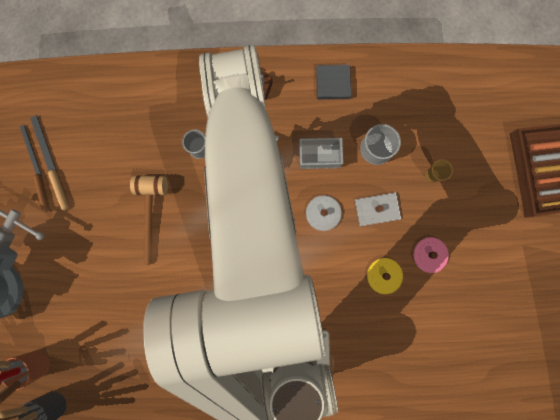

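Run:
```python
import cv2
im=cv2.imread("pics/w6.png")[130:350,170:400];cv2.imwrite("pics/w6c.png",cv2.resize(im,None,fx=3,fy=3,interpolation=2))
```

```text
(no output)
```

View pics/w6c.png

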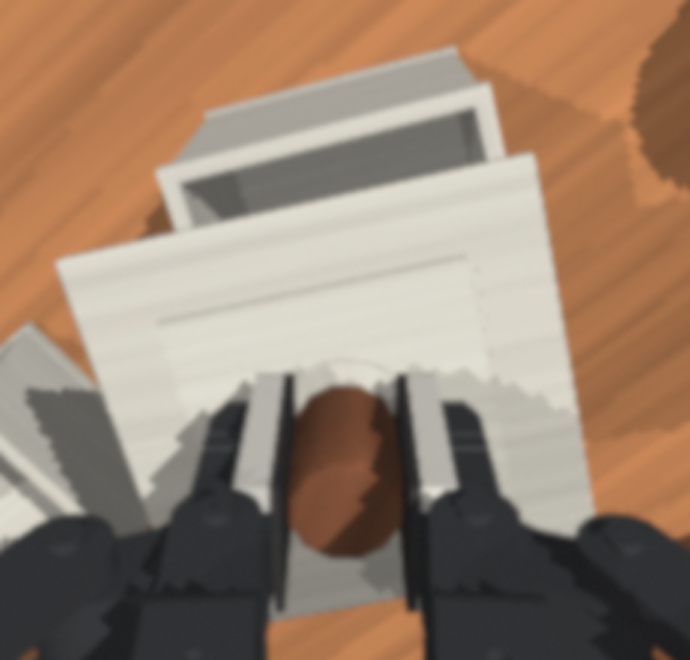

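```bash
cat >> h.py <<'E'
def edge(C,a,b,z,half,name):
    A=p2w(C,a,z)[:2];B=p2w(C,b,z)[:2];v=(B-A);l=np.linalg.norm(v);v/=l;n=np.array([-v[1],v[0]])
    c0=np.array(C[2][:2,3])
    m=(A+B)/2
    print(name,"A",A,"B",B,"len %.4f ang %.2f"%(l,np.degrees(np.arctan2(v[1],v[0]))),"ctr +n",m+half*n,"-n",m-half*n)
E
python3 - <<'E'
from h import *
o=bot.get_obs();C=cal("wrist",o)
f=lambda u,v:(170+(u-1)/3,130+(v-1)/3)
edge(C,f(157,170),f(490,83),.075,.04,"rim")
edge(C,f(205,117),f(457,48),.0,.04,"base")
M=R.from_quat(o["tool_rot"]).as_matrix()
zp=(o["eef_pos"]+M@[.1767,0,0])
print("grasp axis at plate",zp)
edge(C,f(57,262),f(535,154),zp[2],.043,"plate")
E
```

```text
rim A [0.5488 0.0727] B [0.5835 0.1473] len 0.0823 ang 65.01 ctr +n [0.5299 0.1269] -n [0.6024 0.0931]
base A [0.5503 0.0709] B [0.5849 0.1467] len 0.0833 ang 65.46 ctr +n [0.5312 0.1254] -n [0.604  0.0922]
grasp axis at plate [0.601  0.0891 0.1388]
plate A [0.5458 0.0697] B [0.5835 0.1453] len 0.0845 ang 63.47 ctr +n [0.5262 0.1267] -n [0.6031 0.0883]
```

Request:
arm_command:
  moves: [0.01, 0.003, 0.002, -0.027, -0.01, -0.001, 1, 0.015, 0, 0, 0, 0, 0, 1, 0.012, 0, 0, 0, 0, 0, 1, 0, 0, 0, 0, 0, 0, 1]

```text
clock: 6.37
eef_pos: [0.6015, 0.0942, 0.2786]
tool_rot: [-0.312, 0.634, 0.311, 0.636]
ft_force: [-0.6, 0.6, -1.5]
grip_width: 0.0183
```

Run:
```python
from h import *
need(.6012,.0938,.2557,51.6)
```

```text
clk 6.37 pos [0.6015 0.0942 0.2786] F [-0.584   0.6454 -1.4619] grip 0.0183
tool shift now-axes [ 0.0229  0.0001 -0.0005] final-axes [ 0.0229  0.     -0.0005] rotvec [0.0128 0.0021 0.0023]
```

Request:
arm_command:
  moves: [0.009, 0, 0, 0.012, 0.002, 0.002, 1, 0.007, 0, 0, 0, 0, 0, 1, 0.004, 0, 0, 0, 0, 0, 1, 0, 0, 0, 0, 0, 0, 1]

```text
clock: 6.7
eef_pos: [0.6017, 0.0944, 0.2577]
tool_rot: [-0.309, 0.636, 0.309, 0.636]
ft_force: [0.3, 0.5, -1.7]
grip_width: 0.0184
```

Run:
```python
from h import *
need(.6012,.0938,.2547,51.6)
cv2.imwrite("pics/w7.png",bot.camera("wrist")[:,:,::-1])
```

```text
clk 6.70 pos [0.6017 0.0944 0.2577] F [ 0.3047  0.5404 -1.6835] grip 0.0184
tool shift now-axes [ 0.003   0.     -0.0008] final-axes [ 0.003   0.     -0.0008] rotvec [0.004  0.0002 0.0005]
```

View pics/w7.png

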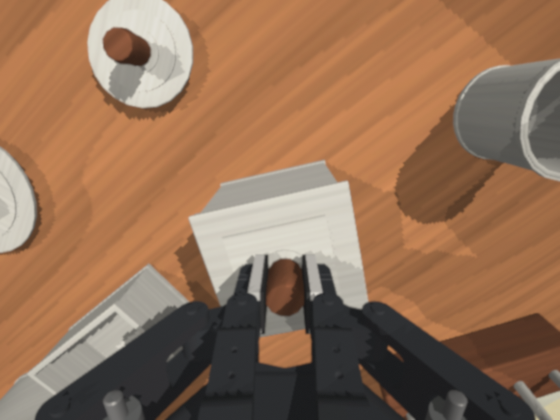

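Request:
arm_command:
  moves: [0.003, 0, -0.001, 0, 0, 0, 1, 0, 0, 0, 0, 0, 0, 1, 0, 0, 0, 0, 0, 0, 1]

```text
clock: 7.0
eef_pos: [0.6017, 0.0936, 0.256]
tool_rot: [-0.31, 0.635, 0.309, 0.637]
ft_force: [0.5, -0.2, -1.8]
grip_width: 0.0182
```

Request:
arm_command:
  moves: [0.002, 0, 0, 0, 0, 0, 1, 0, 0, 0, 0, 0, 0, 1, 0, 0, 0, 0, 0, 0, 1]

```text
clock: 7.25
eef_pos: [0.6022, 0.0936, 0.2553]
tool_rot: [-0.31, 0.634, 0.308, 0.638]
ft_force: [0.2, -0.2, -2.5]
grip_width: 0.018
```

Request:
arm_command:
  moves: [0, 0, 0, 0, 0, 0, 0.35, 0, 0, 0, 0, 0, 0, 0.3, 0, 0, 0, 0, 0, 0, 0.3, 0, 0, 0, 0, 0, 0, 0.2, -0.01, 0, 0, 0, 0, 0, 0.2, -0.025, 0, 0, 0, 0, 0, 0.2, -0.03, 0, 0, 0, 0, 0, 0.2, 0, 0, 0, 0, 0, 0, 0.2]

```text
clock: 7.92
eef_pos: [0.6015, 0.0935, 0.3234]
tool_rot: [-0.31, 0.635, 0.309, 0.637]
ft_force: [1.8, -0.3, 1.3]
grip_width: 0.0343
```

Run:
```python
from h import *
need(.6012,.0938,.2547,51.6)
im=bot.camera("wrist")[:,:,::-1];cv2.imwrite("pics/w8.png",im)
im=im[110:330,170:400];cv2.imwrite("pics/w8c.png",cv2.resize(im,None,fx=3,fy=3,interpolation=2))
need(.6012,.0938,.2547,51.6)
```

```text
clk 7.92 pos [0.6015 0.0935 0.3234] F [ 1.7697 -0.3162  1.2701] grip 0.0343
tool shift now-axes [ 0.0687  0.0006 -0.0001] final-axes [0.0687 0.0004 0.    ] rotvec [0.0045 0.0023 0.0026]
clk 7.97 pos [0.601  0.0934 0.321 ] F [-0.5941 -0.574   0.5169] grip 0.0344
tool shift now-axes [0.0663 0.0001 0.0004] final-axes [0.0663 0.     0.0004] rotvec [0.0044 0.0002 0.0007]
```

View pics/w8c.png

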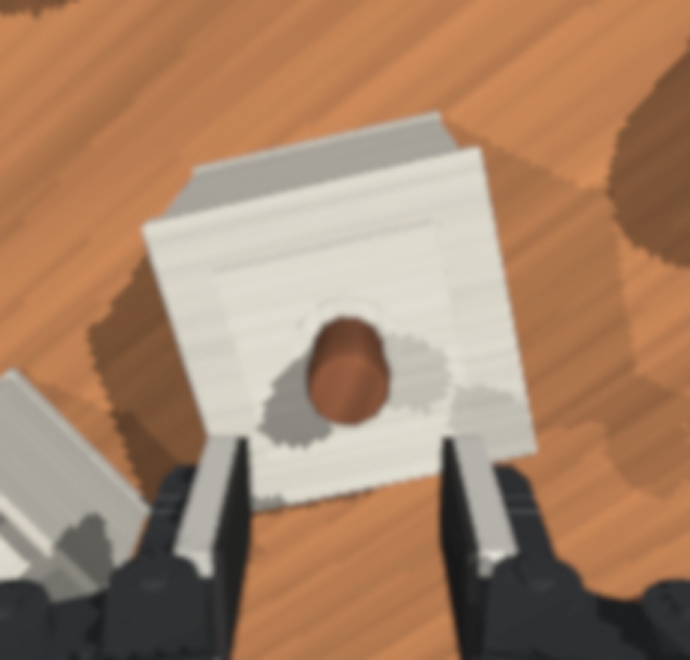

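Request:
arm_command:
  moves: [0, 0, 0, -0.112, 0, 0, -0.2, 0, 0, 0, -0.112, 0, 0, -0.2, 0, 0, 0, -0.112, 0, 0, -0.2, 0, 0, 0, -0.112, 0, 0, -0.2, 0, 0, 0, -0.112, 0, 0, -0.2, 0, 0, 0, -0.107, 0, 0, -0.2, 0, 0.03, 0, 0, 0, 0, -0.2, 0, 0.035, 0, 0, 0, 0, -0.2, 0, 0.035, 0, 0, 0, 0, -0.2, 0.01, 0.03, 0, 0, 0, 0, -0.2, 0.03, 0.02, 0, 0, 0, 0, -0.2, 0.025, 0, 0, 0, 0, 0, -0.2, 0, 0, 0, 0, 0, 0, -0.2, 0, 0, 0, 0, 0, 0, -0.2]

```text
clock: 9.13
eef_pos: [0.4419, 0.0872, 0.2508]
tool_rot: [-0.508, 0.492, 0.509, 0.49]
ft_force: [-0.3, -0.5, 1.3]
grip_width: 0.0513
```

Run:
```python
from h import *
need(.4451,.0946,.19,90)
im=bot.camera("wrist")[:,:,::-1];cv2.imwrite("pics/w9.png",im)
im=im[60:300,130:430];cv2.imwrite("pics/w9c.png",cv2.resize(im,None,fx=2.5,fy=2.5,interpolation=2))
need(.4451,.0946,.19,90)
```

```text
clk 9.13 pos [0.4419 0.0872 0.2508] F [-0.2843 -0.5227  1.3005] grip 0.0513
tool shift now-axes [ 0.0608 -0.0037  0.0074] final-axes [ 0.0608 -0.0032  0.0074] rotvec [ 0.0356 -0.001  -0.0037]
clk 9.18 pos [0.4422 0.0872 0.2509] F [-0.8789  0.7596 -0.647 ] grip 0.0514
tool shift now-axes [ 0.0609 -0.0034  0.0073] final-axes [ 0.0609 -0.0029  0.0074] rotvec [ 0.0355 -0.001  -0.0036]
```

View pics/w9c.png

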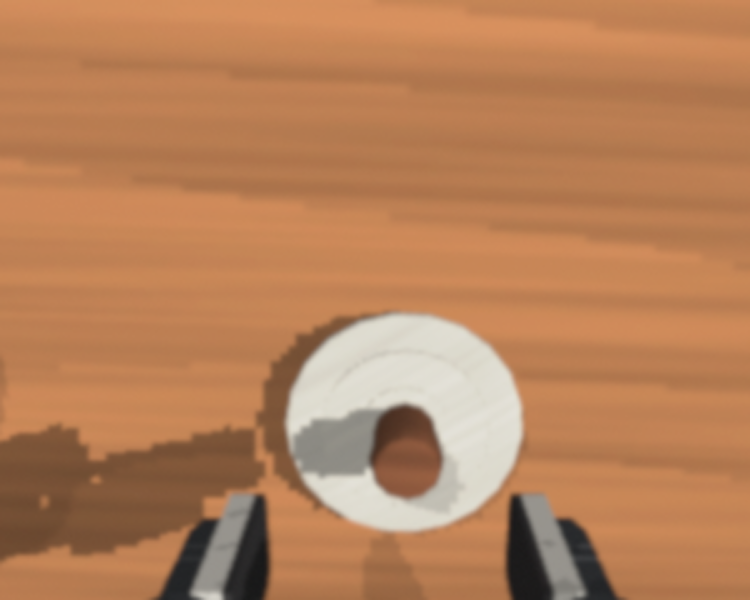

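```bash
cat >> h.py <<'E'
def disc(C,f,x0,x1,y0,y1,z,name):
    a=p2w(C,f(x0,(y0+y1)/2),z);b=p2w(C,f(x1,(y0+y1)/2),z);c=p2w(C,f((x0+x1)/2,y0),z);d=p2w(C,f((x0+x1)/2,y1),z)
    print(name,"lr",(a+b)[:2]/2,"ud",(c+d)[:2]/2,"dia %.4f %.4f"%(np.linalg.norm(a-b),np.linalg.norm(c-d)))
E
python3 - <<'E'
from h import *
o=bot.get_obs();C=cal("wrist",o)
f=lambda u,v:(130+(u-.75)/2.5,60+(v-.75)/2.5)
disc(C,f,286,522,312,532,.012,"plate")
print(p2w(C,f(407,467),.04))
E
```

```text
plate lr [0.4443 0.0927] ud [0.4462 0.0928] dia 0.0713 0.0722
[0.4454 0.093  0.04  ]
```

Request:
arm_command:
  moves: [0, -0.0032, 0.0056, 0.035, -0.001, -0.003, 0.3, 0, 0, 0, 0, 0, 0, 0.3, 0.02, 0, 0, 0, 0, 0, 0.3, 0.018, 0, 0, 0, 0, 0, 0.3, 0.012, 0, 0, 0, 0, 0, 0.3, 0.006, 0, 0, 0, 0, 0, 0.3, 0, 0, 0, 0, 0, 0, 0.3]

```text
clock: 9.77
eef_pos: [0.4558, 0.0941, 0.2021]
tool_rot: [-0.505, 0.494, 0.496, 0.505]
ft_force: [-0.7, -0.5, -0.2]
grip_width: 0.0301
```

Run:
```python
from h import *
need(.4455,.0928,.189,90)
im=bot.camera("wrist")[:,:,::-1]
im=im[120:360,130:430];cv2.imwrite("pics/w10c.png",cv2.resize(im,None,fx=2.5,fy=2.5,interpolation=2))
need(.4455,.0928,.189,90)
```

```text
clk 9.77 pos [0.4558 0.0941 0.2021] F [-0.6787 -0.492  -0.2194] grip 0.0301
tool shift now-axes [ 0.0129  0.0106 -0.0013] final-axes [ 0.0131  0.0103 -0.0013] rotvec [0.0021 0.0032 0.0196]
clk 9.82 pos [0.4561 0.0942 0.2027] F [0.4832 0.3175 0.0047] grip 0.0300
tool shift now-axes [ 0.0135  0.0109 -0.0014] final-axes [ 0.0137  0.0106 -0.0014] rotvec [0.002  0.0034 0.0205]
```

View pics/w10c.png

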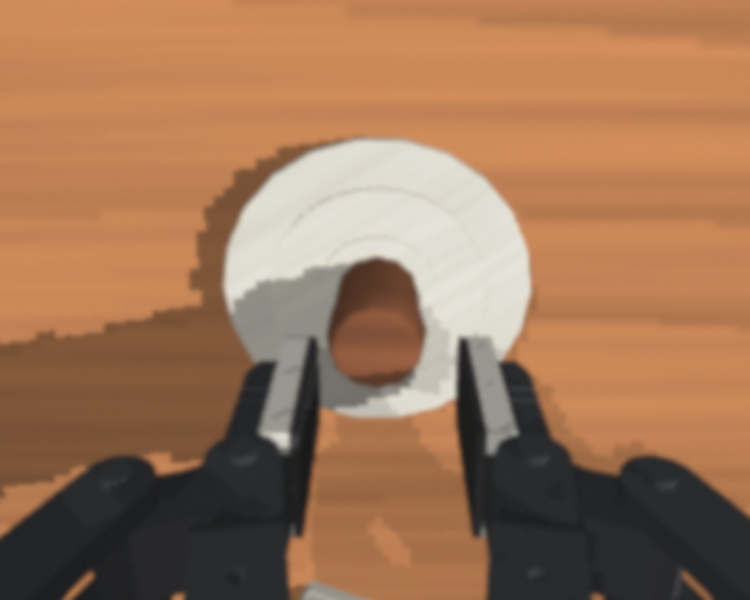

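Request:
arm_command:
  moves: [0, 0.0108, -0.0014, 0.002, 0.003, 0.02, 0.3, 0, 0, 0, 0, 0, 0, 0.3, 0, 0, 0, 0, 0, 0, 0.3]

```text
clock: 10.07
eef_pos: [0.4459, 0.0927, 0.2049]
tool_rot: [-0.5, 0.499, 0.5, 0.501]
ft_force: [0.5, 0.3, 0.3]
grip_width: 0.0299
```

Run:
```python
from h import *
need(.4455,.0928,.189,90)
im=bot.camera("wrist")[:,:,::-1]
im=im[120:360,130:430];cv2.imwrite("pics/w11c.png",cv2.resize(im,None,fx=2.5,fy=2.5,interpolation=2))
```

```text
clk 10.07 pos [0.4459 0.0927 0.2049] F [0.4682 0.2636 0.3492] grip 0.0299
tool shift now-axes [0.0158 0.0004 0.0001] final-axes [0.0159 0.0004 0.0001] rotvec [-0.      0.0008  0.0021]
```

View pics/w11c.png

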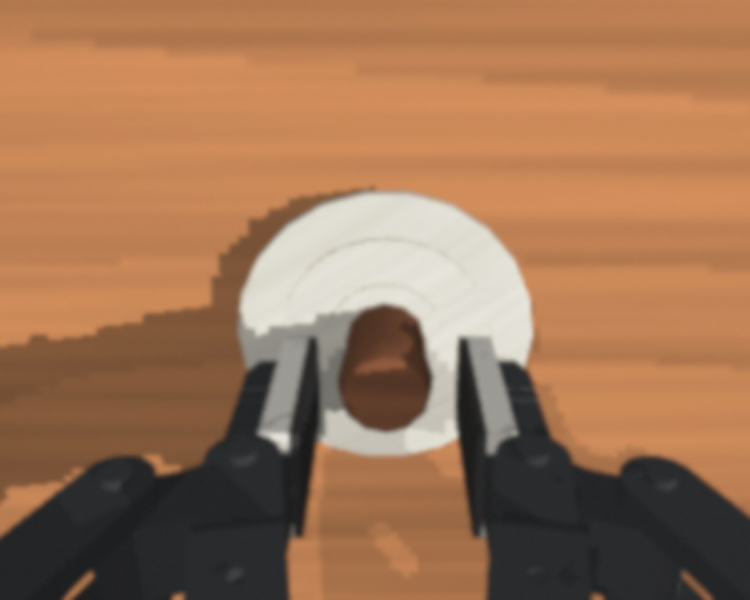

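Centred. Descend gently and settle before closing.

Request:
arm_command:
  moves: [0.005, 0, 0, 0, 0, 0, 0.3, 0.005, 0, 0, 0, 0, 0, 0.3, 0.004, 0, 0, 0, 0, 0, 0.3, 0.001, 0, 0, 0, 0, 0, 0.3, 0, 0, 0, 0, 0, 0, 0.3]

```text
clock: 10.53
eef_pos: [0.4461, 0.0928, 0.1894]
tool_rot: [-0.501, 0.499, 0.499, 0.501]
ft_force: [-0.5, -0.7, 0.8]
grip_width: 0.0298
```

Request:
arm_command:
  moves: [0, 0, 0, 0, 0, 0, 0.4, 0, 0, 0, 0, 0, 0, 0.5, 0, 0, 0, 0, 0, 0, 0.8, 0, 0, 0, 0, 0, 0, 1, 0, 0, 0, 0, 0, 0, 1]

```text
clock: 10.95
eef_pos: [0.446, 0.0928, 0.1892]
tool_rot: [-0.501, 0.499, 0.499, 0.501]
ft_force: [0.2, -0.2, -0.4]
grip_width: 0.0182
```

Run:
```python
from h import *
need(.6363-.0016,.2685+.0015,.32,90)
```

```text
clk 10.95 pos [0.446  0.0928 0.1892] F [ 0.1536 -0.218  -0.3928] grip 0.0182
tool shift now-axes [-0.1299 -0.1892  0.1773] final-axes [-0.1308 -0.1887  0.1772] rotvec [0.0003 0.001  0.0034]
```

Request:
arm_command:
  moves: [-0.02, 0, 0, 0, 0, 0, 1, -0.035, 0, 0, 0, 0, 0, 1, -0.035, 0, 0, 0, 0, 0, 1, -0.03, 0, 0, 0, 0, 0, 1, -0.01, 0, 0, 0, 0, 0, 1, 0, -0.024, 0.022, 0, 0, 0, 1, 0, -0.024, 0.022, 0, 0, 0, 1, 0, -0.024, 0.022, 0, 0, 0, 1, 0, -0.024, 0.022, 0, 0, 0, 1, 0, -0.024, 0.023, 0, 0, 0, 1, 0, -0.024, 0.022, 0, 0, 0, 1, 0, -0.02, 0.02, 0, 0, 0, 1, 0, -0.015, 0.014, 0, 0, 0, 1, 0, -0.008, 0.008, 0, 0, 0, 1, 0, 0, 0, 0, 0, 0, 1, 0, 0, 0, 0, 0, 0, 1]

```text
clock: 12.28
eef_pos: [0.6371, 0.2747, 0.3182]
tool_rot: [-0.498, 0.502, 0.501, 0.499]
ft_force: [0.2, -0.1, -0.4]
grip_width: 0.0179
```

Run:
```python
from h import *
need(.6363-.0016,.2685+.0015,.32,90)
im=bot.camera("wrist")[:,:,::-1]
im=im[120:360,130:430];cv2.imwrite("pics/w12c.png",cv2.resize(im,None,fx=2.5,fy=2.5,interpolation=2))
need(.6363-.0016,.2685+.0015,.32,90)
```

```text
clk 12.28 pos [0.6371 0.2747 0.3182] F [ 0.1915 -0.0873 -0.4221] grip 0.0179
tool shift now-axes [-0.0018  0.0024 -0.0047] final-axes [-0.0018  0.0024 -0.0047] rotvec [-0.002  -0.0014 -0.0063]
clk 12.33 pos [0.6368 0.2745 0.318 ] F [-0.0844  1.3244 -1.1423] grip 0.0181
tool shift now-axes [-0.0019  0.0021 -0.0045] final-axes [-0.002   0.0021 -0.0045] rotvec [-0.0021 -0.0014 -0.0067]
```

View pics/w12c.png

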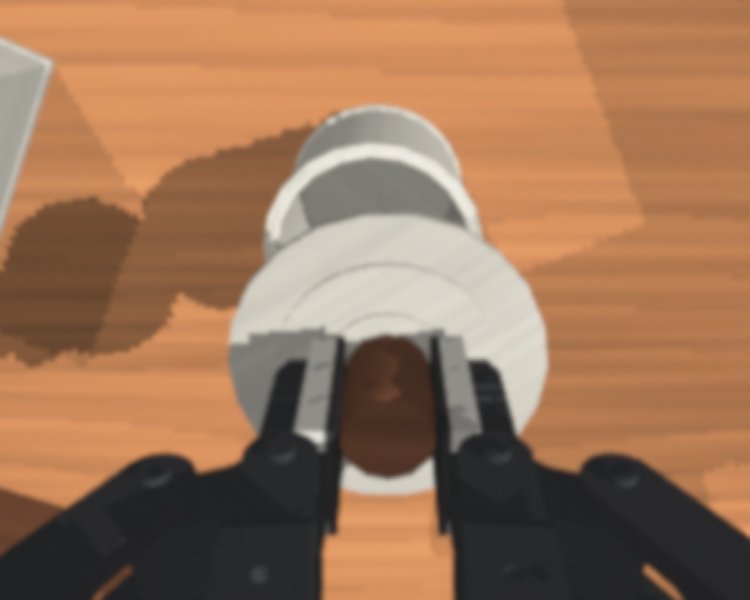

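```bash
cat >> h.py <<'E'
from scipy.optimize import least_squares
def arc(C,f,pts,z,r,name):
    P=np.array([p2w(C,f(*p),z)[:2] for p in pts])
    s=least_squares(lambda c:np.linalg.norm(P-c,axis=1)-r,P.mean(0)+[.02,0]);
    s2=least_squares(lambda c:np.linalg.norm(P-c[:2],axis=1)-c[2],[*s.x,r])
    print(name,"fixed r",s.x,"res mm",s.fun*1e3,"free",s2.x)
E
python3 - <<'E'
from h import *
o=bot.get_obs();C=cal("wrist",o)
f=lambda u,v:(130+(u-.75)/2.5,120+(v-.75)/2.5)
arc(C,f,[(375,144),(320,158),(290,185),(270,215),(430,157),(460,185),(478,220)],.07,.033,"rim")
arc(C,f,[(380,106),(340,114),(310,137),(298,155),(425,118),(450,144),(458,160)],.0,.033,"base")
M=R.from_quat(o["tool_rot"]).as_matrix();zp=o["eef_pos"]+M@[.1772,0,0];print(zp)
disc(C,f,229,548,213,494,zp[2],"plate")
E
```

```text
rim fixed r [0.6338 0.2708] res mm [-0.1368 -0.1631 -0.4793  0.7619  0.4028 -0.0788  0.134 ] free [0.6344 0.2708 0.0335]
base fixed r [0.6342 0.2709] res mm [-0.7007 -0.408   0.2469  1.0022  0.2174  0.3126  0.6085] free [0.6363 0.2708 0.0346]
[0.6356 0.2743 0.1408]
plate lr [0.6321 0.2751] ud [0.6346 0.2751] dia 0.0707 0.0706
```

Request:
arm_command:
  moves: [0.008, 0.0022, -0.0038, -0.002, -0.001, -0.006, 1, 0.012, 0, 0, 0, 0, 0, 1, 0.012, 0, 0, 0, 0, 0, 1, 0.01, 0, 0, 0, 0, 0, 1, 0.006, 0, 0, 0, 0, 0, 1, 0, 0, 0, 0, 0, 0, 1, 0, 0, 0, 0, 0, 0, 1]

```text
clock: 12.92
eef_pos: [0.6309, 0.2655, 0.2698]
tool_rot: [-0.499, 0.502, 0.499, 0.5]
ft_force: [-0.1, 0.3, -1.0]
grip_width: 0.0177
```

Run:
```python
from h import *
need(.6345,.2705,.2502,90)
```

```text
clk 12.92 pos [0.6309 0.2655 0.2698] F [-0.145   0.2642 -0.9885] grip 0.0177
tool shift now-axes [ 0.0195 -0.0037  0.0051] final-axes [ 0.0196 -0.0036  0.005 ] rotvec [-0.0039 -0.0023 -0.0029]
```

Request:
arm_command:
  moves: [0, -0.0034, 0.0045, -0.004, -0.002, -0.003, 1, 0, 0, 0, 0, 0, 0, 1, 0, 0, 0, 0, 0, 0, 1]

```text
clock: 13.17
eef_pos: [0.6349, 0.2701, 0.2715]
tool_rot: [-0.5, 0.499, 0.5, 0.501]
ft_force: [-0.1, -0.5, -1.1]
grip_width: 0.018
```

Run:
```python
from h import *
need(.6345,.2705,.2502,90)
im=bot.camera("wrist")[:,:,::-1]
im=im[120:360,130:430];cv2.imwrite("pics/w13c.png",cv2.resize(im,None,fx=2.5,fy=2.5,interpolation=2))
```

```text
clk 13.17 pos [0.6349 0.2701 0.2715] F [-0.1062 -0.4829 -1.1088] grip 0.0180
tool shift now-axes [0.0213 0.0004 0.0004] final-axes [0.0213 0.0004 0.0004] rotvec [0.     0.0007 0.0023]
```

View pics/w13c.png

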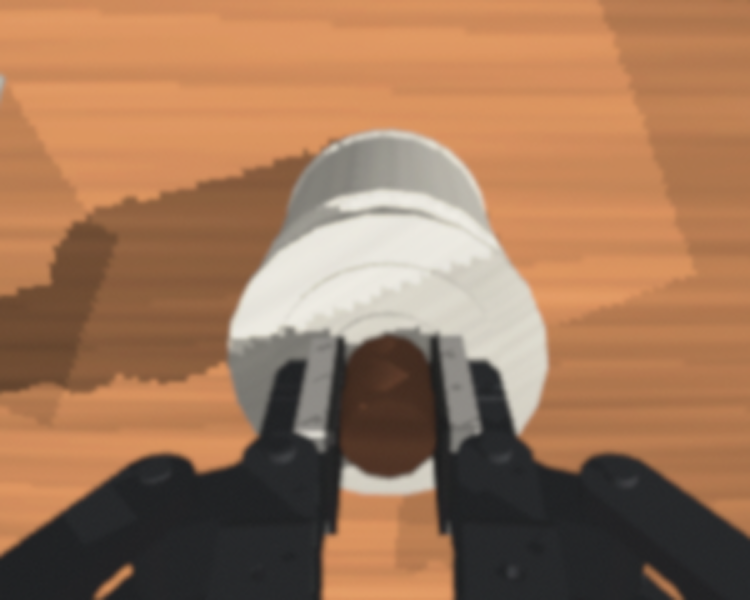

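Well centred over the canister. Lower gently.

Request:
arm_command:
  moves: [0.006, 0, 0, 0, 0, 0, 1, 0.005, 0, 0, 0, 0, 0, 1, 0.005, 0, 0, 0, 0, 0, 1, 0.002, 0, 0, 0, 0, 0, 1, 0, 0, 0, 0, 0, 0, 1, 0, 0, 0, 0, 0, 0, 1]

```text
clock: 13.72
eef_pos: [0.6352, 0.2707, 0.2521]
tool_rot: [-0.501, 0.499, 0.5, 0.501]
ft_force: [0.1, -0.2, -0.5]
grip_width: 0.0181
```

Request:
arm_command:
  moves: [0.002, 0.0005, 0, 0, 0, 0, 1, 0, 0, 0, 0, 0, 0, 1, 0.001, 0, 0, 0, 0, 0, 1, 0, 0, 0, 0, 0, 0, 1]

```text
clock: 14.05
eef_pos: [0.6349, 0.2708, 0.2505]
tool_rot: [-0.501, 0.498, 0.499, 0.502]
ft_force: [-0.2, -0.1, -0.0]
grip_width: 0.0184
```

Request:
arm_command:
  moves: [0, 0, 0, 0, 0, 0, 0.35, 0, 0, 0, 0, 0, 0, 0.3, 0, 0, 0, 0, 0, 0, 0.3, 0, 0, 0, 0, 0, 0, 0.2, -0.01, 0, 0, 0, 0, 0, 0.2, -0.02, 0, 0, 0, 0, 0, 0.2, -0.03, 0, 0, 0, 0, 0, 0.2, -0.02, 0, 0, 0, 0, 0, 0.2, 0, 0, 0, 0, 0, 0, 0.2]

```text
clock: 14.8
eef_pos: [0.6338, 0.2703, 0.3329]
tool_rot: [0.5, -0.5, -0.5, -0.5]
ft_force: [-0.1, -0.5, -0.1]
grip_width: 0.0341
```

Run:
```python
from h import *
need(.4292,-.0900,.32,90)
im=bot.camera("wrist")[:,:,::-1]
im=im[60:300,130:430];cv2.imwrite("pics/w14c.png",cv2.resize(im,None,fx=2.5,fy=2.5,interpolation=2))
need(.4292,-.0900,.32,90)
```

```text
clk 14.80 pos [0.6338 0.2703 0.3329] F [-0.1232 -0.5406 -0.1121] grip 0.0341
tool shift now-axes [ 0.0126  0.2048 -0.3602] final-axes [ 0.0129  0.2046 -0.3603] rotvec [0.0005 0.0003 0.0008]
clk 14.85 pos [0.6337 0.2703 0.3314] F [ 1.3683 -0.3029  1.0749] grip 0.0341
tool shift now-axes [ 0.0115  0.2047 -0.3602] final-axes [ 0.0114  0.2045 -0.3603] rotvec [ 0.0005 -0.0001 -0.    ]
```

View pics/w14c.png

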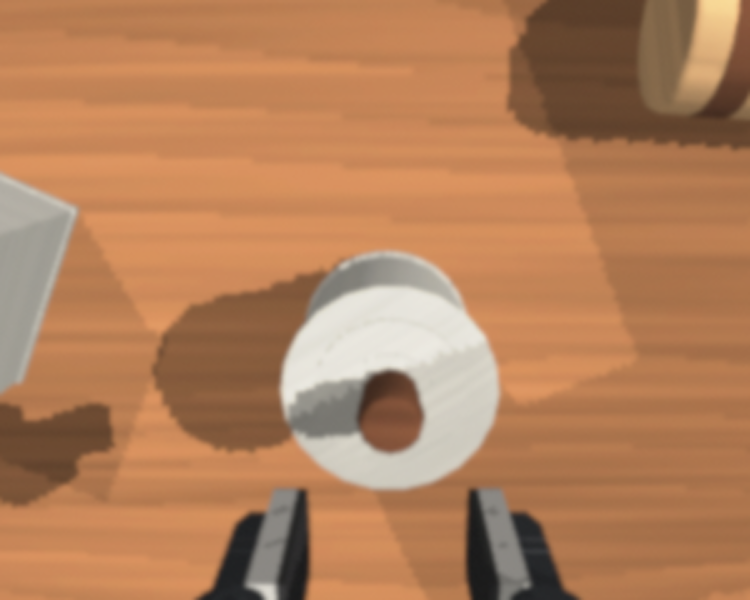

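Request:
arm_command:
  moves: [0, 0.017, -0.03, 0, 0, 0, -0.2, 0, 0.017, -0.03, 0, 0, 0, -0.2, 0, 0.017, -0.03, 0, 0, 0, -0.2, 0, 0.017, -0.03, 0, 0, 0, -0.2, 0, 0.017, -0.03, 0, 0, 0, -0.2, 0, 0.017, -0.03, 0, 0, 0, -0.2, 0, 0.017, -0.03, 0, 0, 0, -0.2, 0, 0.017, -0.03, 0, 0, 0, -0.2, 0, 0.017, -0.03, 0, 0, 0, -0.2, 0, 0.017, -0.03, 0, 0, 0, -0.2, 0.02, 0.014, -0.025, 0, 0, 0, -0.2, 0.025, 0.01, -0.018, 0, 0, 0, -0.2, 0.02, 0.005, -0.01, 0, 0, 0, -0.2, 0.01, 0, 0, 0, 0, 0, -0.2, 0, 0, 0, 0, 0, 0, -0.2, 0, 0, 0, 0, 0, 0, -0.2]

```text
clock: 16.18
eef_pos: [0.4172, -0.0964, 0.2378]
tool_rot: [-0.496, 0.504, 0.505, 0.494]
ft_force: [0.6, 0.5, 0.7]
grip_width: 0.0515
```

Run:
```python
from h import *
need(.4292,-.09,.19,90)
im=bot.camera("wrist")[:,:,::-1]
im=im[60:300,130:430];cv2.imwrite("pics/w15c.png",cv2.resize(im,None,fx=2.5,fy=2.5,interpolation=2))
need(.4292,-.09,.19,90)
```

```text
clk 16.18 pos [ 0.4172 -0.0964  0.2378] F [0.5558 0.4811 0.7186] grip 0.0515
tool shift now-axes [ 0.0475 -0.0129  0.0064] final-axes [ 0.0478 -0.012   0.0064] rotvec [ 0.0023 -0.001  -0.0187]
clk 16.23 pos [ 0.4173 -0.0962  0.2379] F [-0.7627  0.9789 -0.9733] grip 0.0517
tool shift now-axes [ 0.0477 -0.0128  0.0062] final-axes [ 0.0479 -0.0119  0.0062] rotvec [ 0.0028 -0.0011 -0.0187]
```

View pics/w15c.png

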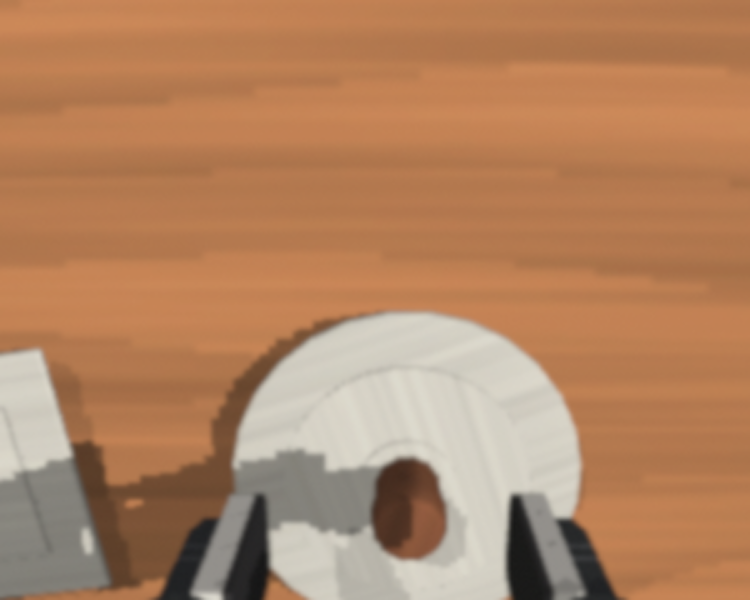

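Run:
```python
from h import *
o=bot.get_obs();C=cal("wrist",o)
f=lambda u,v:(130+(u-.75)/2.5,60+(v-.75)/2.5)
arc(C,f,[(410,312),(340,327),(280,367),(240,435),(480,325),(535,360),(572,420),(581,470)],.012,.051,"plate")
print(p2w(C,f(409,520),.04))
```

```text
plate fixed r [ 0.4301 -0.0897] res mm [ 0.3372 -0.1814 -0.4356 -0.4763  0.3973  0.2684 -0.5751 -0.6324] free [ 0.429  -0.0895  0.0501]
[ 0.4262 -0.0903  0.04  ]
```

Request:
arm_command:
  moves: [0, -0.0115, 0.006, 0.003, -0.001, -0.018, 0.2, 0, 0, 0, 0, 0, 0, 0.3, 0.008, 0, 0, 0, 0, 0, 0.3, 0.008, 0, 0, 0, 0, 0, 0.3, 0.006, 0, 0, 0, 0, 0, 0.3, 0.003, 0, 0, 0, 0, 0, 0.3, 0, 0, 0, 0, 0, 0, 0.3, 0, 0, 0, 0, 0, 0, 0.3]

```text
clock: 16.9
eef_pos: [0.4333, -0.0872, 0.2125]
tool_rot: [0.503, -0.497, -0.499, -0.5]
ft_force: [-0.3, -0.5, 0.4]
grip_width: 0.03
```

Run:
```python
from h import *
need(.429,-.09,.189,90)
im=bot.camera("wrist")[:,:,::-1]
im=im[120:360,130:430];cv2.imwrite("pics/w16c.png",cv2.resize(im,None,fx=2.5,fy=2.5,interpolation=2))
```

```text
clk 16.90 pos [ 0.4333 -0.0872  0.2125] F [-0.2987 -0.4941  0.3569] grip 0.0300
tool shift now-axes [ 0.0234  0.0045 -0.0027] final-axes [ 0.0235  0.0043 -0.0028] rotvec [ 0.0054 -0.0008  0.0078]
```

View pics/w16c.png

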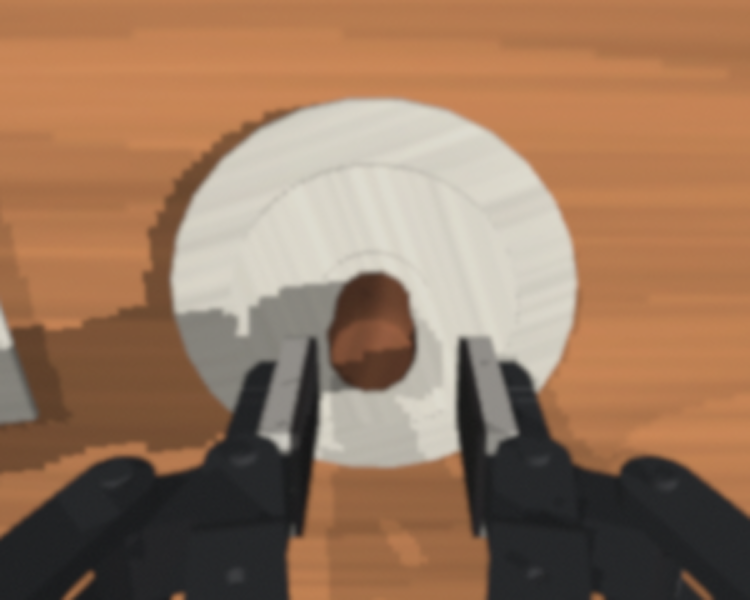

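Request:
arm_command:
  moves: [0, 0.0043, -0.003, 0.005, -0.001, 0.008, 0.3, 0, 0, 0, 0, 0, 0, 0.3, 0.006, 0, 0, 0, 0, 0, 0.3, 0.006, 0, 0, 0, 0, 0, 0.3, 0.005, 0, 0, 0, 0, 0, 0.3, 0.002, 0, 0, 0, 0, 0, 0.3, 0, 0, 0, 0, 0, 0, 0.3, 0, 0, 0, 0, 0, 0, 0.3]

```text
clock: 17.62
eef_pos: [0.4283, -0.0911, 0.1918]
tool_rot: [-0.5, 0.5, 0.5, 0.5]
ft_force: [0.2, 0.0, 0.3]
grip_width: 0.0299
```

Run:
```python
from h import *
need(.429,-.09,.189,90)
im=bot.camera("wrist")[:,:,::-1]
im=im[120:360,130:430];cv2.imwrite("pics/w17c.png",cv2.resize(im,None,fx=2.5,fy=2.5,interpolation=2))
```

```text
clk 17.62 pos [ 0.4283 -0.0911  0.1918] F [0.1901 0.0167 0.3056] grip 0.0299
tool shift now-axes [ 0.0028 -0.0007  0.0011] final-axes [ 0.0028 -0.0007  0.0011] rotvec [-0.0013  0.0001 -0.0005]
```

View pics/w17c.png

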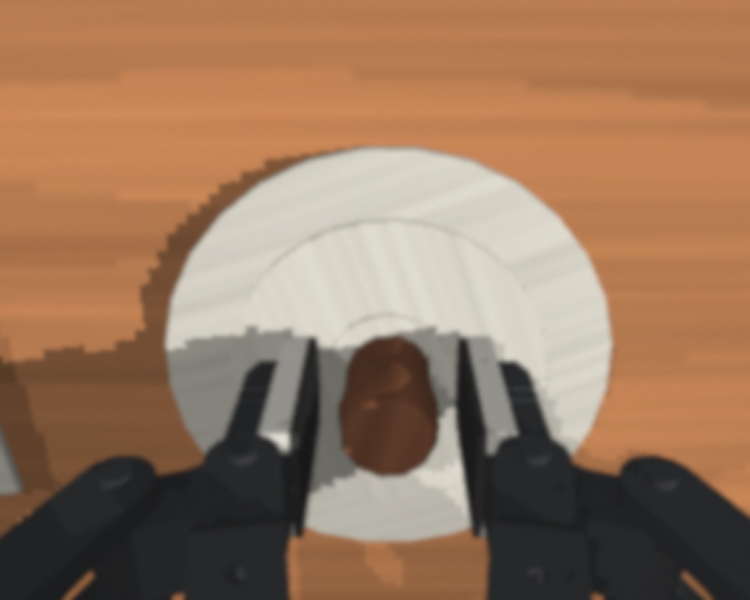

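Request:
arm_command:
  moves: [0.002, 0, 0, 0, 0, 0, 0.3, 0, 0, 0, 0, 0, 0, 0.4, 0, 0, 0, 0, 0, 0, 0.5, 0, 0, 0, 0, 0, 0, 0.8, 0, 0, 0, 0, 0, 0, 1, 0, 0, 0, 0, 0, 0, 1]

```text
clock: 18.17
eef_pos: [0.4286, -0.091, 0.1902]
tool_rot: [-0.5, 0.5, 0.5, 0.5]
ft_force: [0.1, -0.0, -1.4]
grip_width: 0.018
```

Run:
```python
from h import *
need(.6194-.0015,-.2565+.0015,.33,90)
```

```text
clk 18.17 pos [ 0.4286 -0.091   0.1902] F [ 0.0809 -0.0462 -1.4033] grip 0.0180
tool shift now-axes [-0.1397 -0.1896 -0.1638] final-axes [-0.1398 -0.1893 -0.164 ] rotvec [-0.0011 -0.      0.0003]
```

Request:
arm_command:
  moves: [-0.02, 0, 0, 0, 0, 0, 1, -0.035, 0, 0, 0, 0, 0, 1, -0.035, 0, 0, 0, 0, 0, 1, -0.03, 0, 0, 0, 0, 0, 1, -0.015, 0, 0, 0, 0, 0, 1, 0, -0.024, -0.021, 0, 0, 0, 1, 0, -0.024, -0.021, 0, 0, 0, 1, 0, -0.024, -0.021, 0, 0, 0, 1, 0, -0.024, -0.021, 0, 0, 0, 1, 0, -0.024, -0.021, 0, 0, 0, 1, 0, -0.023, -0.02, 0, 0, 0, 1, 0, -0.018, -0.016, 0, 0, 0, 1, 0, -0.012, -0.01, 0, 0, 0, 1, 0, -0.006, -0.005, 0, 0, 0, 1, 0, 0, 0, 0, 0, 0, 1, 0, 0, 0, 0, 0, 0, 1, 0, 0, 0, 0, 0, 0, 1]

```text
clock: 19.58
eef_pos: [0.6114, -0.2534, 0.3233]
tool_rot: [-0.497, 0.502, 0.504, 0.498]
ft_force: [0.0, 1.1, -1.2]
grip_width: 0.0178
```

Run:
```python
from h import *
need(.6194-.0015,-.2565+.0015,.33,90)
im=bot.camera("wrist")[:,:,::-1]
im=im[100:340,130:430];cv2.imwrite("pics/w18c.png",cv2.resize(im,None,fx=2.5,fy=2.5,interpolation=2))
need(.6194-.0015,-.2565+.0015,.33,90)
```

```text
clk 19.58 pos [ 0.6114 -0.2534  0.3233] F [ 0.0006  1.1346 -1.2262] grip 0.0178
tool shift now-axes [-0.0068 -0.0064 -0.0016] final-axes [-0.0067 -0.0065 -0.0016] rotvec [ 0.0008  0.0032 -0.0108]
clk 19.63 pos [ 0.6112 -0.2532  0.3233] F [ 0.5413  0.0253 -1.8324] grip 0.0181
tool shift now-axes [-0.0068 -0.0066 -0.0018] final-axes [-0.0067 -0.0067 -0.0018] rotvec [ 0.0011  0.0033 -0.0112]
```

View pics/w18c.png

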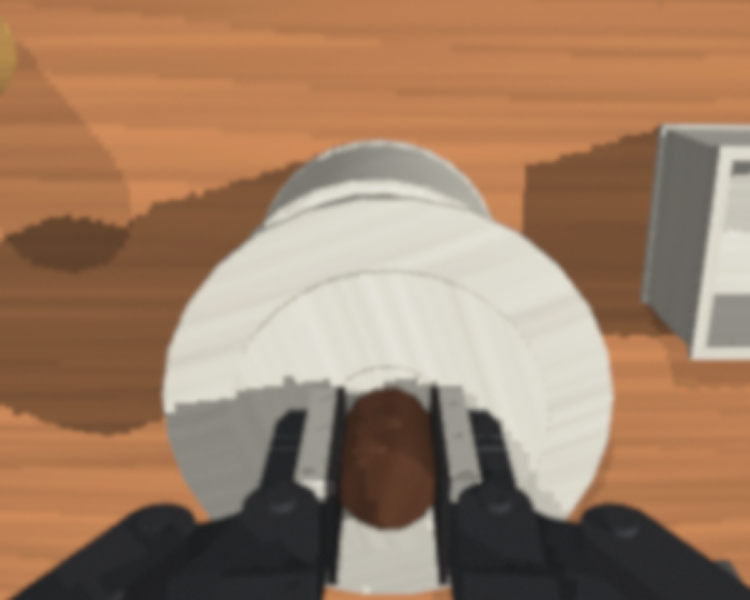

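Run:
```python
from h import *
o=bot.get_obs();C=cal("wrist",o)
f=lambda u,v:(130+(u-.75)/2.5,100+(v-.75)/2.5)
arc(C,f,[(380,141),(330,154),(300,175),(277,203),(430,152),(462,175),(483,203)],0,.048,"base")
arc(C,f,[(377,180),(350,183),(320,192),(270,222),(410,182),(440,193)],.08,.048,"rim")
M=R.from_quat(o["tool_rot"]).as_matrix();zp=o["eef_pos"]+M@[.1782,0,0];print(zp)
disc(C,f,163,612,195,594,zp[2],"plate")
```

```text
base fixed r [ 0.6186 -0.2542] res mm [ 0.5866 -0.1779 -0.4697 -0.0231  0.3659 -0.2371 -0.4556] free [ 0.6173 -0.2542  0.047 ]
rim fixed r [ 0.6173 -0.2541] res mm [ 0.1202 -0.008  -0.1954  0.0249  0.3558 -0.3212] free [ 0.6164 -0.2543  0.0472]
[ 0.6093 -0.2526  0.1451]
plate lr [ 0.6041 -0.2519] ud [ 0.6092 -0.252 ] dia 0.1000 0.1005
```

Request:
arm_command:
  moves: [0, -0.0064, -0.0014, 0.001, 0.003, -0.01, 1, 0, 0, 0, 0, 0, 0, 1, 0.008, 0, 0, 0, 0, 0, 1, 0.009, 0, 0, 0, 0, 0, 1, 0.009, 0, 0, 0, 0, 0, 1, 0.006, 0, 0, 0, 0, 0, 1, 0.003, 0, 0, 0, 0, 0, 1, 0, 0, 0, 0, 0, 0, 1, 0, 0, 0, 0, 0, 0, 1]

```text
clock: 20.38
eef_pos: [0.6162, -0.2519, 0.2845]
tool_rot: [-0.5, 0.5, 0.502, 0.499]
ft_force: [-0.1, 1.2, -0.8]
grip_width: 0.0178
```

Run:
```python
from h import *
need(.6177,-.2548,.2612,90)
im=bot.camera("wrist")[:,:,::-1]
im=im[100:340,130:430];cv2.imwrite("pics/w19c.png",cv2.resize(im,None,fx=2.5,fy=2.5,interpolation=2))
```

```text
clk 20.38 pos [ 0.6162 -0.2519  0.2845] F [-0.064   1.1749 -0.7622] grip 0.0178
tool shift now-axes [ 0.0233 -0.0016 -0.003 ] final-axes [ 0.0233 -0.0015 -0.0029] rotvec [ 0.0025  0.0014 -0.0027]
```

View pics/w19c.png

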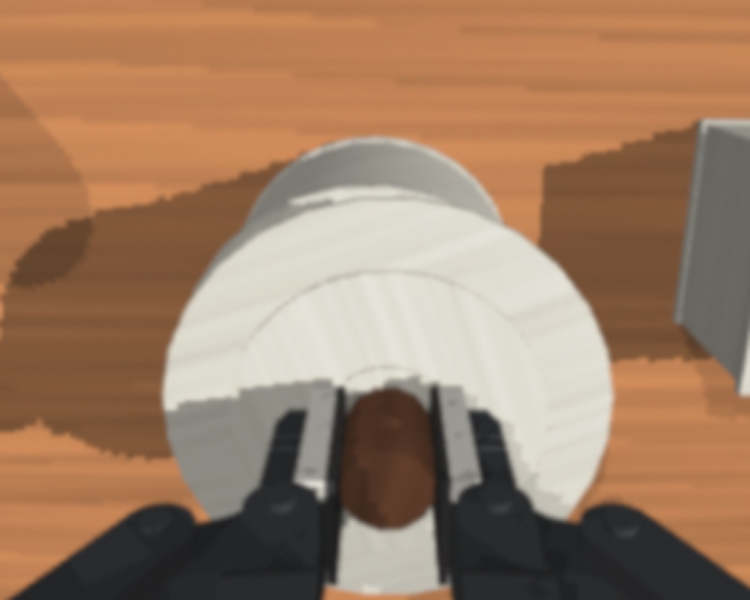

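Request:
arm_command:
  moves: [0, -0.0015, -0.0028, 0.002, 0.001, -0.003, 1, 0, 0, 0, 0, 0, 0, 1, 0.004, 0, 0, 0, 0, 0, 1, 0.003, 0, 0, 0, 0, 0, 1, 0, 0, 0, 0, 0, 0, 1, 0, 0, 0, 0, 0, 0, 1]

```text
clock: 20.93
eef_pos: [0.6185, -0.2556, 0.2785]
tool_rot: [0.501, -0.499, -0.499, -0.501]
ft_force: [-0.7, -0.3, -1.1]
grip_width: 0.0178
```

Run:
```python
from h import *
need(.6177,-.2548,.2612,90)
```

```text
clk 20.93 pos [ 0.6185 -0.2556  0.2785] F [-0.6931 -0.2967 -1.1278] grip 0.0178
tool shift now-axes [0.0173 0.0008 0.0008] final-axes [0.0173 0.0008 0.0008] rotvec [-0.0003 -0.0011  0.0038]
```

Request:
arm_command:
  moves: [0.005, 0.0006, 0.0006, 0, -0.001, 0.003, 1, 0.004, 0, 0, 0, 0, 0, 1, 0.004, 0, 0, 0, 0, 0, 1, 0.002, 0, 0, 0, 0, 0, 1, 0, 0, 0, 0, 0, 0, 1, 0, 0, 0, 0, 0, 0, 1]

```text
clock: 21.43
eef_pos: [0.6176, -0.2547, 0.2614]
tool_rot: [-0.5, 0.5, 0.5, 0.5]
ft_force: [0.1, -0.4, -0.9]
grip_width: 0.0182
```

Request:
arm_command:
  moves: [0.001, 0, 0, 0, 0, 0, 1, 0, 0, 0, 0, 0, 0, 1]

```text
clock: 21.6
eef_pos: [0.6176, -0.2547, 0.2616]
tool_rot: [-0.5, 0.5, 0.5, 0.5]
ft_force: [0.0, -0.4, -0.7]
grip_width: 0.018
```

Seated (no further descent). Release and rise.

Request:
arm_command:
  moves: [0, 0, 0, 0, 0, 0, 0.35, 0, 0, 0, 0, 0, 0, 0.3, 0, 0, 0, 0, 0, 0, 0.3, 0, 0, 0, 0, 0, 0, 0.2, -0.01, 0, 0, 0, 0, 0, 0.2, -0.02, 0, 0, 0, 0, 0, 0.2, -0.03, 0, 0, 0, 0, 0, 0.2, -0.02, 0, 0, 0, 0, 0, 0.2, 0, 0, 0, 0, 0, 0, 0.2]

```text
clock: 22.35
eef_pos: [0.6173, -0.2546, 0.3458]
tool_rot: [-0.499, 0.5, 0.501, 0.5]
ft_force: [0.7, -1.4, 0.9]
grip_width: 0.0339
```

Run:
```python
from h import *
need(.4364,-.2475,.32,90)
im=bot.camera("wrist")[:,:,::-1]
im=im[60:300,130:430];cv2.imwrite("pics/w20c.png",cv2.resize(im,None,fx=2.5,fy=2.5,interpolation=2))
```

```text
clk 22.35 pos [ 0.6173 -0.2546  0.3458] F [ 0.6547 -1.3826  0.9036] grip 0.0339
tool shift now-axes [0.026  0.1809 0.007 ] final-axes [0.0258 0.1809 0.0071] rotvec [-0.      0.0008 -0.0014]
```

View pics/w20c.png

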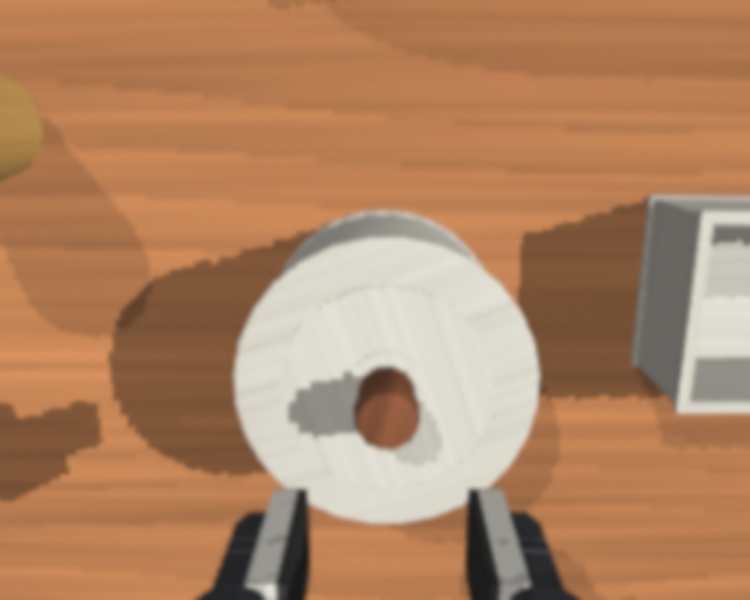

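Request:
arm_command:
  moves: [0, 0.03, 0.001, 0, 0, 0, -0.2, 0, 0.035, 0.001, 0, 0, 0, -0.2, 0.01, 0.035, 0.002, 0, 0, 0, -0.2, 0.025, 0.03, 0.002, 0, 0, 0, -0.2, 0.025, 0.025, 0.001, 0, 0, 0, -0.2, 0.02, 0.015, 0, 0, 0, 0, -0.2, 0.014, 0.008, 0, 0, 0, 0, -0.2, 0.006, 0.002, 0, 0, 0, 0, -0.2, 0, 0, 0, 0, 0, 0, -0.2, 0, 0, 0, 0, 0, 0, -0.2]

```text
clock: 23.23
eef_pos: [0.4263, -0.244, 0.2315]
tool_rot: [-0.496, 0.501, 0.504, 0.499]
ft_force: [-0.1, -0.2, 0.8]
grip_width: 0.0512
```

Run:
```python
from h import *
need(.4362,-.247,.19,90)
im=bot.camera("wrist")[:,:,::-1]
im=im[60:300,130:430];cv2.imwrite("pics/w21c.png",cv2.resize(im,None,fx=2.5,fy=2.5,interpolation=2))
need(.4362,-.247,.19,90)
```

```text
clk 23.23 pos [ 0.4263 -0.244   0.2315] F [-0.1354 -0.2327  0.8444] grip 0.0512
tool shift now-axes [ 0.0413 -0.0104 -0.0033] final-axes [ 0.0415 -0.0099 -0.003 ] rotvec [ 0.0012  0.0064 -0.0103]
clk 23.28 pos [ 0.4266 -0.244   0.2317] F [-0.1659  0.3022  0.1956] grip 0.0510
tool shift now-axes [ 0.0416 -0.01   -0.0032] final-axes [ 0.0417 -0.0096 -0.003 ] rotvec [ 0.0014  0.0061 -0.0098]
```

View pics/w21c.png

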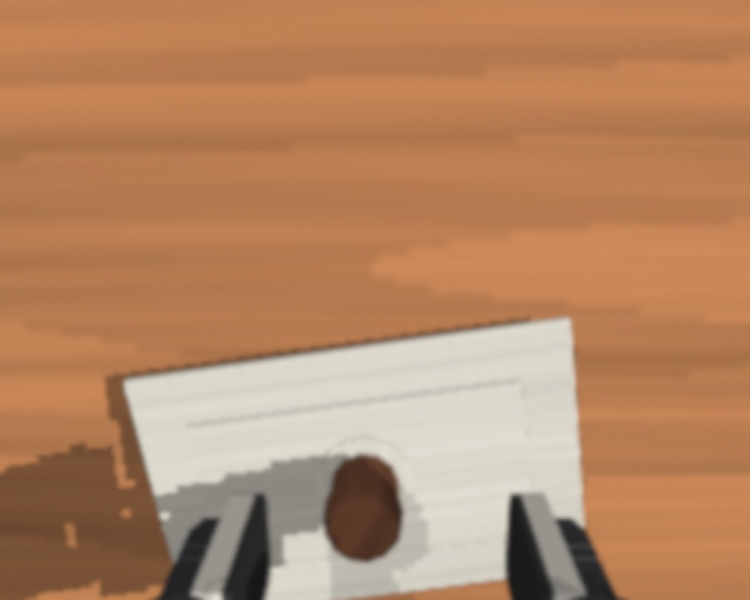

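Run:
```python
from h import *
o=bot.get_obs();C=cal("wrist",o)
f=lambda u,v:(130+(u-.75)/2.5,60+(v-.75)/2.5)
edge(C,f(122,380),f(570,317),.012,.039,"plate")
print(p2w(C,f(363,522),.04))
```

```text
plate A [ 0.4072 -0.3138] B [ 0.3898 -0.1942] len 0.1208 ang 98.29 ctr +n [ 0.3599 -0.2596] -n [ 0.4371 -0.2484]
[ 0.4343 -0.2482  0.04  ]
```

Request:
arm_command:
  moves: [0, -0.0094, -0.0038, 0.001, 0.006, -0.01, 0.2, 0, 0, 0, 0, 0, 0, 0.3, 0.006, 0, 0, 0, 0, 0, 0.3, 0.006, 0, 0, 0, 0, 0, 0.3, 0.004, 0, 0, 0, 0, 0, 0.3, 0.002, 0, 0, 0, 0, 0, 0.3, 0, 0, 0, 0, 0, 0, 0.3, 0, 0, 0, 0, 0, 0, 0.3]

```text
clock: 23.95
eef_pos: [0.4427, -0.2495, 0.2149]
tool_rot: [0.505, -0.498, -0.497, -0.5]
ft_force: [-0.7, -0.5, 0.7]
grip_width: 0.0295
```

Run:
```python
from h import *
need(.4362,-.248,.189,90)
im=bot.camera("wrist")[:,:,::-1]
im=im[120:360,130:430];cv2.imwrite("pics/w22c.png",cv2.resize(im,None,fx=2.5,fy=2.5,interpolation=2))
```

```text
clk 23.95 pos [ 0.4427 -0.2495  0.2149] F [-0.6695 -0.4548  0.7302] grip 0.0295
tool shift now-axes [0.0258 0.0068 0.0016] final-axes [0.0259 0.0065 0.0015] rotvec [ 0.0032 -0.0053  0.0104]
```

View pics/w22c.png

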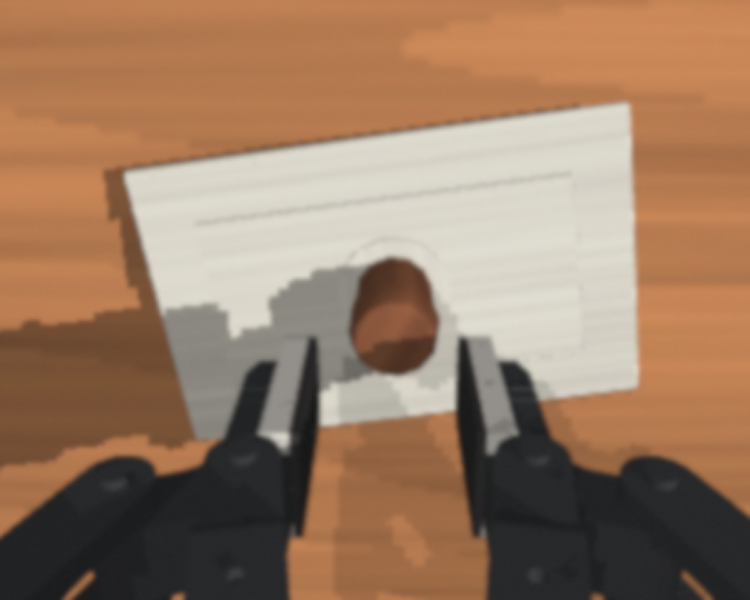

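Request:
arm_command:
  moves: [0, 0.0066, 0.0016, 0.003, -0.005, 0.01, 0.3, 0, 0, 0, 0, 0, 0, 0.3, 0.007, 0, 0, 0, 0, 0, 0.3, 0.007, 0, 0, 0, 0, 0, 0.3, 0.006, 0, 0, 0, 0, 0, 0.3, 0.003, 0, 0, 0, 0, 0, 0.3, 0, 0, 0, 0, 0, 0, 0.3, 0, 0, 0, 0, 0, 0, 0.3]

```text
clock: 24.67
eef_pos: [0.4347, -0.2476, 0.1893]
tool_rot: [-0.499, 0.5, 0.5, 0.5]
ft_force: [0.2, -0.8, 0.3]
grip_width: 0.0297
```

Run:
```python
from h import *
need(.4362,-.248,.189,90)
im=bot.camera("wrist")[:,:,::-1]
im=im[120:360,130:430];cv2.imwrite("pics/w23c.png",cv2.resize(im,None,fx=2.5,fy=2.5,interpolation=2))
```

```text
clk 24.67 pos [ 0.4347 -0.2476  0.1893] F [ 0.206  -0.7803  0.3379] grip 0.0297
tool shift now-axes [ 0.0003 -0.0015 -0.0004] final-axes [ 0.0003 -0.0015 -0.0004] rotvec [-0.0005  0.0005 -0.0013]
```

View pics/w23c.png

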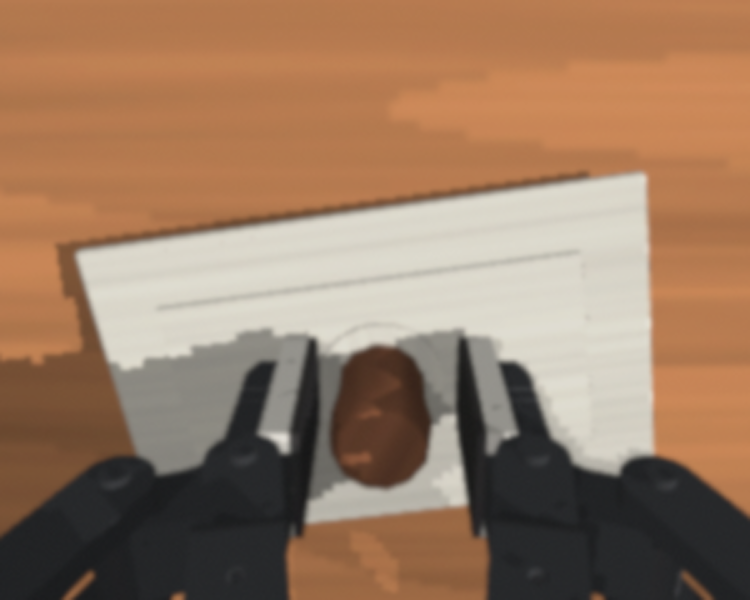

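Request:
arm_command:
  moves: [0, -0.001, -0.001, 0, 0, 0, 0.3, 0, 0, 0, 0, 0, 0, 0.4, 0, 0, 0, 0, 0, 0, 0.5, 0, 0, 0, 0, 0, 0, 0.8, 0, 0, 0, 0, 0, 0, 1, 0, 0, 0, 0, 0, 0, 1]

```text
clock: 25.22
eef_pos: [0.4361, -0.2489, 0.1899]
tool_rot: [-0.5, 0.5, 0.5, 0.5]
ft_force: [-1.2, 0.5, -1.0]
grip_width: 0.0179
```

Run:
```python
from h import *
need(.6005-.0015,-.0864+.0015,.31,81.8)
im=bot.camera("wrist")[:,:,::-1]
im=im[120:360,130:430];cv2.imwrite("pics/w24c.png",cv2.resize(im,None,fx=2.5,fy=2.5,interpolation=2))
```

```text
clk 25.22 pos [ 0.4361 -0.2489  0.1899] F [-1.181   0.5044 -1.0112] grip 0.0179
tool shift now-axes [-0.1201 -0.1627  0.1641] final-axes [-0.1201 -0.1378  0.1856] rotvec [ 0.1426 -0.     -0.0004]
```

View pics/w24c.png

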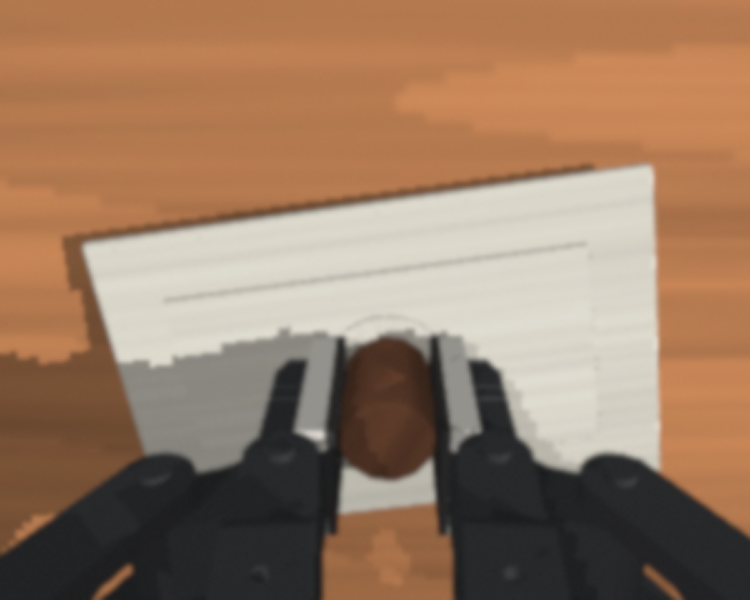

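Request:
arm_command:
  moves: [-0.02, 0, 0, 0, 0, 0, 1, -0.035, 0, 0, 0, 0, 0, 1, -0.035, 0, 0, 0, 0, 0, 1, -0.025, 0, 0, 0, 0, 0, 1, -0.01, 0, 0, 0, 0, 0, 1, 0, -0.022, 0.022, 0, 0, 0, 1, 0, -0.022, 0.022, 0, 0, 0, 1, 0, -0.022, 0.022, 0, 0, 0, 1, 0, -0.022, 0.022, 0, 0, 0, 1, 0, -0.022, 0.022, 0, 0, 0, 1, 0, -0.018, 0.018, 0, 0, 0, 1, 0, -0.012, 0.012, 0, 0, 0, 1, 0, -0.008, 0.008, 0, 0, 0, 1, 0, -0.003, 0.004, 0.07, 0, 0, 1, 0, 0, 0, 0.07, 0, 0, 1, 0, 0, 0, 0, 0, 0, 1, 0, 0, 0, 0, 0, 0, 1]

```text
clock: 26.68
eef_pos: [0.5922, -0.0898, 0.3164]
tool_rot: [-0.459, 0.537, 0.464, 0.534]
ft_force: [-0.3, -0.7, -1.3]
grip_width: 0.0181
```

Run:
```python
from h import *
need(.6005-.0015,-.0864+.0015,.31,81.8)
im=bot.camera("wrist")[:,:,::-1]
im=im[100:340,130:430];cv2.imwrite("pics/w25c.png",cv2.resize(im,None,fx=2.5,fy=2.5,interpolation=2))
need(.6005-.0015,-.0864+.0015,.31,81.8)
```

```text
clk 26.68 pos [ 0.5922 -0.0898  0.3164] F [-0.3286 -0.6598 -1.2563] grip 0.0181
tool shift now-axes [ 0.0064 -0.0061  0.0059] final-axes [ 0.0064 -0.006   0.0059] rotvec [-0.0061  0.0016 -0.0084]
clk 26.73 pos [ 0.5921 -0.09    0.3164] F [ 0.055   0.0771 -1.809 ] grip 0.0180
tool shift now-axes [ 0.0063 -0.0062  0.0061] final-axes [ 0.0064 -0.0062  0.006 ] rotvec [-0.0064  0.0015 -0.0086]
```

View pics/w25c.png

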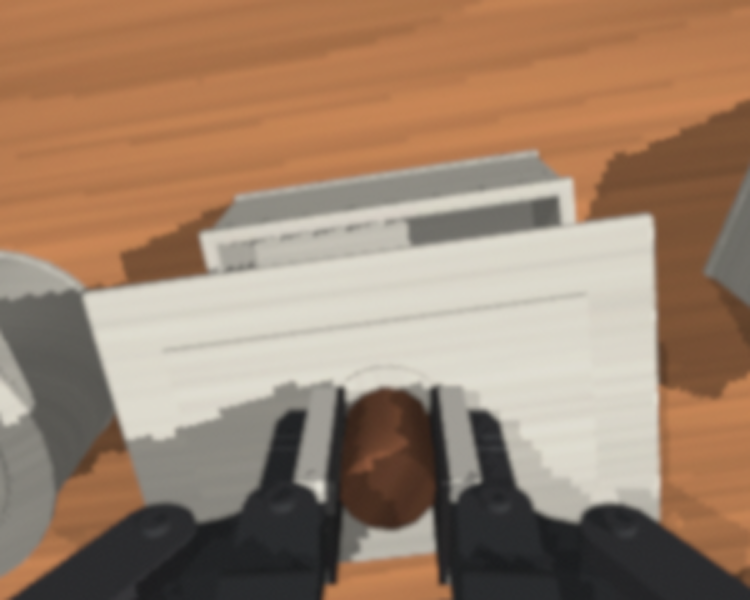

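Run:
```python
from h import *
o=bot.get_obs();C=cal("wrist",o)
f=lambda u,v:(130+(u-.75)/2.5,100+(v-.75)/2.5)
edge(C,f(201,234),f(573,179),.058,.036,"rim")
edge(C,f(237,196),f(537,152),0,.036,"base")
M=R.from_quat(o["tool_rot"]).as_matrix();zp=o["eef_pos"]+M@[.1779,0,0];print(zp)
edge(C,f(84,293),f(652,215),zp[2],.039,"plate")
```

```text
rim A [ 0.5625 -0.1445] B [ 0.5624 -0.0262] len 0.1183 ang 90.03 ctr +n [ 0.5264 -0.0854] -n [ 0.5984 -0.0853]
base A [ 0.5635 -0.1443] B [ 0.5637 -0.0264] len 0.1179 ang 89.86 ctr +n [ 0.5276 -0.0852] -n [ 0.5996 -0.0854]
[ 0.5906 -0.0895  0.1385]
plate A [ 0.5519 -0.1483] B [ 0.5528 -0.0285] len 0.1198 ang 89.57 ctr +n [ 0.5134 -0.0881] -n [ 0.5914 -0.0887]
```

Request:
arm_command:
  moves: [0, -0.0053, 0.0046, -0.006, 0.001, -0.008, 1, 0, 0, 0, 0, 0, 0, 1, 0.009, 0, 0, 0, 0, 0, 1, 0.01, 0, 0, 0, 0, 0, 1, 0.01, 0, 0, 0, 0, 0, 1, 0.008, 0, 0, 0, 0, 0, 1, 0.004, 0, 0, 0, 0, 0, 1, 0.002, 0, 0, 0, 0, 0, 1, 0, 0, 0, 0, 0, 0, 1, 0, 0, 0, 0, 0, 0, 1]

```text
clock: 27.57
eef_pos: [0.5966, -0.0879, 0.2667]
tool_rot: [-0.462, 0.535, 0.464, 0.533]
ft_force: [-0.5, 0.4, -0.6]
grip_width: 0.0178
```

Run:
```python
from h import *
need(.598,-.086,.2389,81.8)
im=bot.camera("wrist")[:,:,::-1]
im=im[100:340,130:430];cv2.imwrite("pics/w26c.png",cv2.resize(im,None,fx=2.5,fy=2.5,interpolation=2))
```

```text
clk 27.57 pos [ 0.5966 -0.0879  0.2667] F [-0.5124  0.3981 -0.5799] grip 0.0178
tool shift now-axes [ 0.0278 -0.0013  0.0021] final-axes [ 0.0278 -0.0012  0.0021] rotvec [ 0.0004  0.0001 -0.0044]
```

View pics/w26c.png

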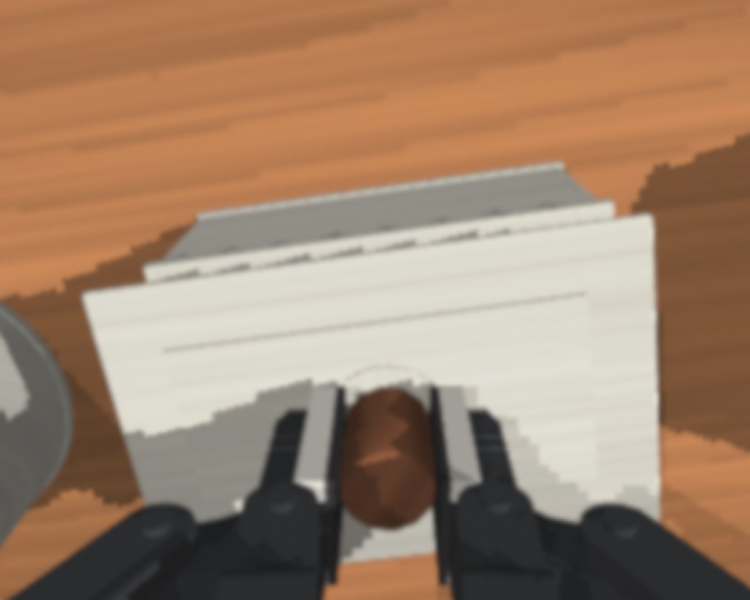

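Request:
arm_command:
  moves: [0, -0.0013, 0.002, 0, 0, -0.004, 1, 0, 0, 0, 0, 0, 0, 1, 0.005, 0, 0, 0, 0, 0, 1, 0.004, 0, 0, 0, 0, 0, 1, 0.002, 0, 0, 0, 0, 0, 1, 0, 0, 0, 0, 0, 0, 1, 0, 0, 0, 0, 0, 0, 1]

```text
clock: 28.2
eef_pos: [0.5992, -0.0859, 0.2567]
tool_rot: [-0.464, 0.533, 0.462, 0.535]
ft_force: [-0.0, -0.2, -1.6]
grip_width: 0.0179
```

Run:
```python
from h import *
need(.598,-.086,.2389,81.8)
```

```text
clk 28.20 pos [ 0.5992 -0.0859  0.2567] F [-0.008  -0.1995 -1.5661] grip 0.0179
tool shift now-axes [ 0.0178  0.0013 -0.0003] final-axes [ 0.0178  0.0012 -0.0003] rotvec [0.0008 0.0001 0.0044]
```

Request:
arm_command:
  moves: [0.003, 0.0012, 0, 0.001, 0, 0.004, 1, 0.004, 0, 0, 0, 0, 0, 1, 0.004, 0, 0, 0, 0, 0, 1, 0.003, 0, 0, 0, 0, 0, 1, 0.001, 0, 0, 0, 0, 0, 1, 0, 0, 0, 0, 0, 0, 1, 0, 0, 0, 0, 0, 0, 1]

```text
clock: 28.78
eef_pos: [0.5977, -0.0857, 0.2395]
tool_rot: [-0.463, 0.535, 0.463, 0.534]
ft_force: [0.5, 0.3, -2.0]
grip_width: 0.0181
```

Request:
arm_command:
  moves: [0.001, 0, 0, 0, 0, 0, 1, 0, 0, 0, 0, 0, 0, 1, 0, 0, 0, 0, 0, 0, 0.35, 0, 0, 0, 0, 0, 0, 0.3, 0, 0, 0, 0, 0, 0, 0.3, 0, 0, 0, 0, 0, 0, 0.2, -0.01, 0, 0, 0, 0, 0, 0.2, -0.02, 0, 0, 0, 0, 0, 0.2, -0.03, 0, 0, 0, 0, 0, 0.2, -0.03, 0, 0, 0, 0, 0, 0.2, -0.02, 0, 0, 0, 0, 0, 0.2, 0, 0, 0, 0, 0, 0, 0.2]

```text
clock: 29.78
eef_pos: [0.5973, -0.0857, 0.3563]
tool_rot: [-0.462, 0.535, 0.463, 0.534]
ft_force: [0.2, -0.3, 0.8]
grip_width: 0.0342
```

Run:
```python
from h import *
need(.45,-.086,.38,81.8)
im=bot.camera("wrist")[:,:,::-1]
im=im[60:300,130:430];cv2.imwrite("pics/w27c.png",cv2.resize(im,None,fx=2.5,fy=2.5,interpolation=2))
```

```text
clk 29.78 pos [ 0.5973 -0.0857  0.3563] F [ 0.1851 -0.3406  0.8488] grip 0.0342
tool shift now-axes [-0.0236  0.1458 -0.0214] final-axes [-0.0237  0.1458 -0.0213] rotvec [-0.0005  0.0001 -0.0012]
```

View pics/w27c.png

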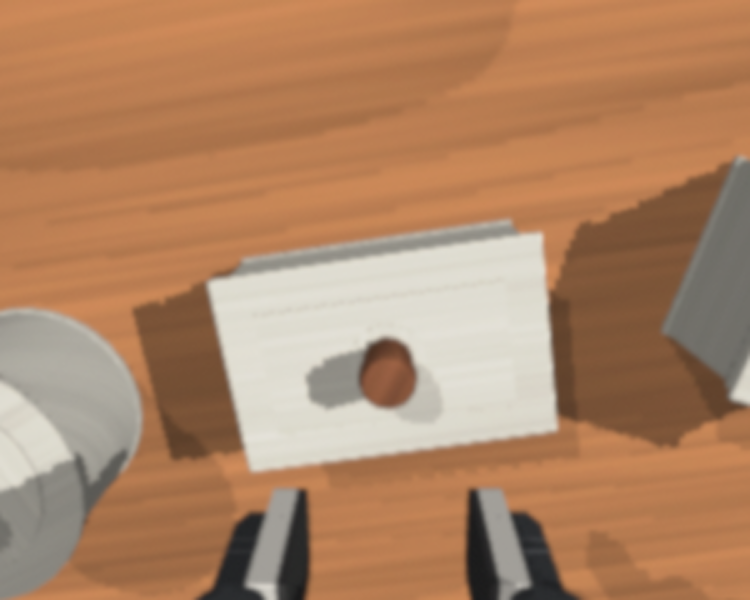

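Request:
arm_command:
  moves: [-0.015, 0.03, 0, 0, 0, 0, 0, -0.01, 0.035, 0, 0, 0, 0, 0, -0.005, 0.035, 0, 0, 0, 0, 0, 0, 0.035, 0, 0, 0, 0, 0, 0, 0.035, 0, 0, 0, 0, 0, 0, 0.035, 0, 0, 0, 0, 0, 0, 0.025, 0, 0, 0, 0, 0, 0, 0.015, 0, 0, 0, 0, 0, 0, 0, 0, 0, 0, 0, 0, 0, 0, 0, 0, 0, 0, 0]

```text
clock: 30.67
eef_pos: [0.3412, -0.0487, 0.3727]
tool_rot: [-0.456, 0.54, 0.469, 0.529]
ft_force: [-0.3, -0.1, 0.1]
grip_width: 0.0422
```

Run:
```python
from h import *
t=bot.camera("top")[:,:,::-1];s=bot.camera("scene")[:,:,::-1]
cv2.imwrite("pics/t30.png",t);cv2.imwrite("pics/s30.png",s)
cv2.imwrite("pics/t30c.png",cv2.resize(t[110:200,160:420],None,fx=3,fy=3,interpolation=2))
cv2.imwrite("pics/s30c.png",cv2.resize(s[165:355,140:360],None,fx=3,fy=3,interpolation=2))
```

```text
(no output)
```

View pics/t30.png

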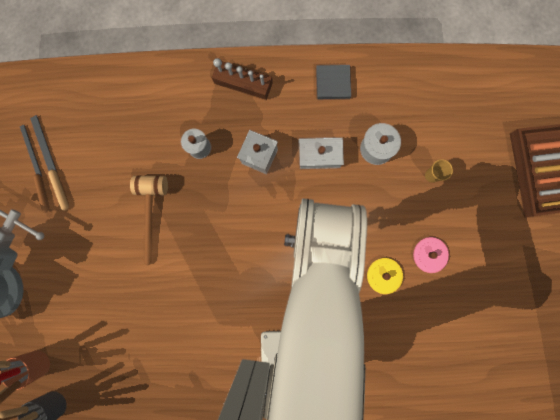

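View pics/t30c.png

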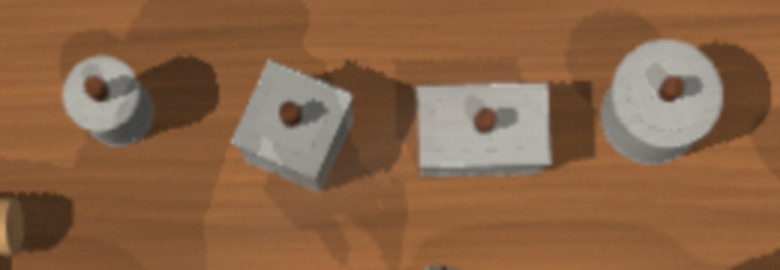

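View pics/s30c.png

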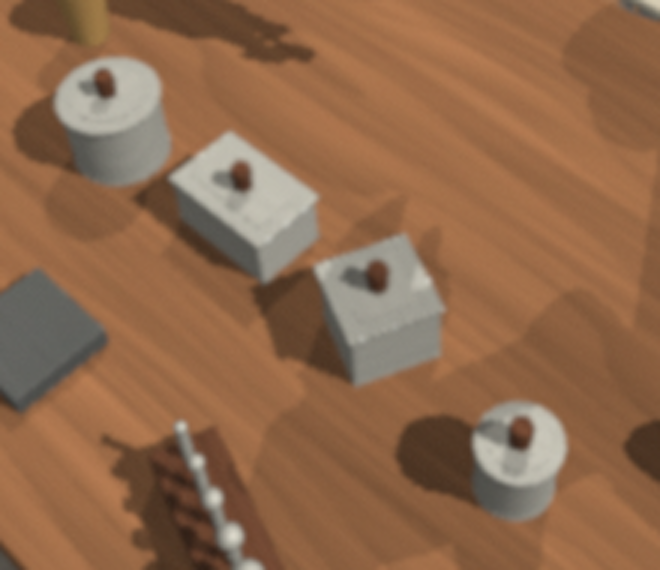

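Run:
```python
from h import *
def ov(name,img,offs,out,s=5):
    im=cv2.imread(img);C=cal(name);tiles=[]
    th=np.linspace(0,2*np.pi,49)
    def rect(a,b,yaw):
        c=np.array([[a,b],[-a,b],[-a,-b],[a,-b],[a,b]])/2;y=np.radians(yaw);return c@np.array([[np.cos(y),np.sin(y)],[-np.sin(y),np.cos(y)]])
    circ=lambda d:np.stack([np.cos(th),np.sin(th)],1)*d/2
    L=[((.6363,.2685),.061,circ(.072),circ(.066)),((.604,.0904),.066,rect(.086,.086,-25.9),rect(.08,.08,-25.9)),
       ((.6005,-.0864),.049,rect(.078,.122,0),rect(.072,.116,0)),((.6194,-.2565),.071,circ(.102),circ(.096))]
    for c,h,pl,bx in L:
        c=np.array(c)+offs; ctr=w2p(C,[*c,.05]).astype(int);x0,y0=ctr-[36,28]
        t=cv2.resize(im[y0:y0+56,x0:x0+72],None,fx=s,fy=s,interpolation=2)
        for sh,z,col in((pl,h+.012,(0,0,255)),(pl,h+.009,(0,160,255)),(bx,0,(255,255,0))):
            P=np.array([(w2p(C,[*(c+q),z])-[x0,y0]+.5)*s for q in sh]);cv2.polylines(t,[P.astype(np.int32)],False,col,1)
        tiles.append(t)
    cv2.imwrite(out,np.vstack([np.hstack(tiles[:2]),np.hstack(tiles[2:])]))
ov("scene","pics/s30.png",np.array([0,0]),"pics/ovs.png")
ov("top","pics/t30.png",np.array([0,0]),"pics/ovt.png")
```

```text
(no output)
```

View pics/ovs.png

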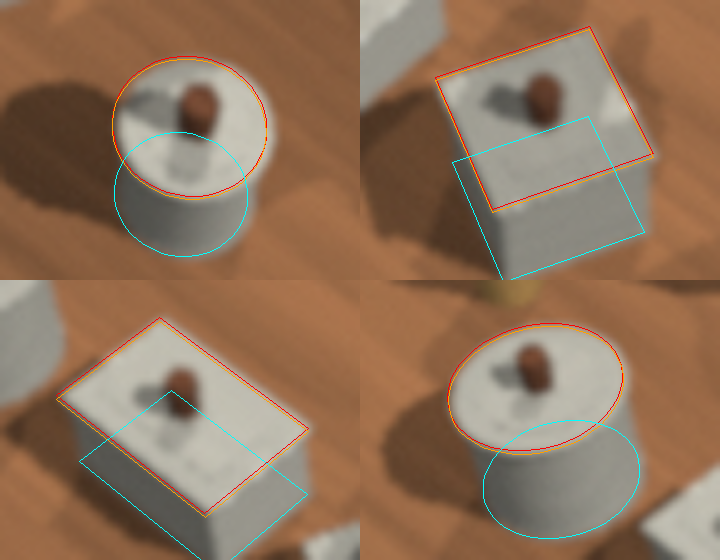

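View pics/ovt.png

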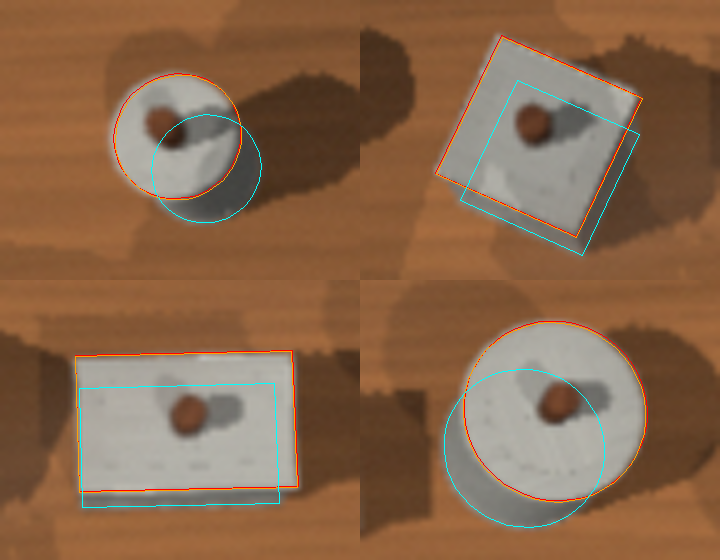

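Run:
```python
from workcell import bot
print(bot.job_done())
```

```text
the job is handed in; nothing more can be done
None
```

All four lids are on their own boxes, and I handed the job in at about 31 s of the 102 s allowed. No verdict is reported, so what follows rests on my own checks.

- **Seating:** each lid was gripped by its knob and lowered until the arm height matched the seated height within about 1 mm. The square lid was turned about 38° and the oblong about 8° to line up with their boxes.
- **Last checks:** in the final top and scene pictures I drew outlines for lids fully seated, level, and on boxes where they first stood. They matched all four lids to within about 1–2 mm, including angle. The beaker and mallet look unmoved, and the gripper is clear of everything.
- **What went wrong:** the first grasp, of the square lid, took hold too high and shifted that lid about 9 mm on the bench. I opened the gripper, measured again and regripped it lower. Fast descents drifted by up to 1 cm, so I went down in small corrected steps after that.
- **What disagreed:** the top and wrist cameras differed by about 1.5–3 mm, roughly the stated calibration accuracy.

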